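Reposition and clamp a bakery price display

ROBOT

A 6-joint arm with a two-finger parallel gripper is mounted at the origin on the work surface. World frame = base frame: x ahead of the robot, y to its left, z up, the work surface at z = 0. Lengths are in m, angles in rad, forces in N, time in s.
With the tool pointing down it reaches from about 0.3 to 0.875 m from the base axis. Payload 6.4 kg.
Tool frame: the origin (TCP) lies at the very end of the fingers, on their centre line; the grasp point (between the pads) lies ctrl.grip_point_offset behind it (ctrl.grip_point_offset is the distance from the TCP to the grasp point, in m); z points along the fingers, x is the direction in which the jaws open and shut, and the axes are right-handed (so a half turn about z gives the same grasp; the last joint's range is limited). The gripper opens to 85 mm and grips with 20 to 120 N. Pads are 22 mm wide; open, the fingers measure 114 mm over their backs; the gripper's body (76 mm by 85 mm) begins 54 mm behind the grasp point. The pads swing forward as they close: fully open they stand 13 mm farther back than shut.
Start: joints at [1.01, 0.181, 1.607, -0, 1.354, -0.206], TCP at [0.2, 0.539, 0.231] pointing down, gripper open.
Joint ranges: [-2.99, 2.99], [-0.89, 2.07], [0.3, 2.58], [-1.14, 4.28], [0, 2.63], [-3.12, 3.12]. Speed limits (rad/s): [2.57, 2.57, 3.01, 3.14, 3.14, 3.14].

INTERFACE

Orientations are given as a unit quaternion [w, x, y, z].
In Python, from bench import get_obs, viewer, workorder, ctrl gives the robot as it stands. The module is installed in compiled form; this text tells all that it offers.
- The arm moves only by the tool move_arm, never from a script. Its argument "increments" is a list of rows, each an object of numbers: "tx", "ty", "tz": the shift along the tool's x, y, z in m; "turn": the turn about the tool's z in degrees. A call has 1 to 20 rows; each row is the pose to reach, as a shift and turn from the pose commanded when the call began, along the tool's axes at that moment; what a row does not reach only later rows make up. A row lasts 1/12 s, in which the tool goes at most 41.7 mm and 7.16 degrees, less where a joint would pass 70% of its speed; a pose out of reach is approached as far as the arm can. A call with a gripper value outside its range is refused whole. "gripper" is the opening, from 0 (shut) to 1 (fully open), set as the call begins (left out, the last holds). The fingers move at their own pace and stop on an object; the grip force is fixed at half the most. Time passes only in rows, so rows that repeat a pose let the fingers close. It gives the time, the measured TCP pose, the force and the opening at its end, in the units of the state.
- get_obs(): the state, without advancing time (a new reading comes with each control period).
- viewer.camera(name): name is "side" or "top"; returns (picture, depth): 384x512x3 uint8, red, green, blue; 384x512 float32, m along the optical axis (not along the pixel's ray), 0 where there is no reading.
- viewer.get_calibration(name): a dict with "intrinsics" (3x3 intrinsics, pixels), "origin" and "attitude" of the camera in the world. Camera axes: x right, y up, looking along -z (the intrinsics and any distortion apply to the point x, -y, -z); pixel columns grow to the right and rows downward; lengths in m; the calibration is good to about 2 mm. A picture is of the moment at which its call begins. get_calibration takes no time and is no camera call.
- workorder.hand_in(): hands the job in, once; it reports no verdict.
The state is a dict: "time_s": time; "q": joint angles; "dq": joint speeds; "joint_efforts": joint torques, N m; "eef_pos": TCP position; "eef_rot": TCP orientation; "wrist_force": force on the tool from outside, world axes, zero at the start; "torque": the same for the moment, N m; "opening": opening from 0.0 (shut) to 1.0 (fully open).
Only numpy, scipy, OpenCV 4.12 (cv2) and the standard library are available. Lean on these libraries where they do the work, as an engineer would, in place of code of your own. Each camera call takes 0.05 s, during which the arm holds its last target.

TASK

The small price display on the bakery bench has come loose on its rail. With a fingertip, push the saddle that carries it along the rail until it rests against the end stop, and then tighten the saddle's wing screw clockwise (seen from above) by repeated fingertip strokes on its wings until it will turn no further, leaving the saddle against the stop. Push gently, never with more than about 4 kg of force; do not grip or pinch anything or lift the saddle off its rail, and leave the pastry box, the label roll and the steel cup where they are.

Things in the scene. Friction and masses are not known exactly. Their poses are not given: they have to be found in the camera images.
- rail: Flat aluminium bar, 40 wide, 400 long, 20 high, fixed to the bench along its own y axis (across the robot's front, yaw within 0.25 rad, +y end to the robot's left). Origin: centre of its underside, z up. At its +y end stands the fixed end stop, a dark steel block 70 wide (x), 20 thick (y), 50 high. All x, y, z below are the rail's axes, in mm.
- stop_face (a point): On the end stop's face that the saddle is to meet (it looks to -y), 35 above the bench.
- saddle (a joint): Grey saddle block on the rail: 70 wide (x), 200 long (y), 30 high, its top 50 above the bench. Value: travel to +y in m, 0.12 when it rests against the end stop; it starts 0.06 to 0.12 m short of it. Slides with about 8 N of friction and stays where left. Weighs 0.8 kg, rests by its weight and could be lifted, but must not be.
- saddle_push (a point): Centre of the saddle's end face that looks to -y, away from the stop: push here to +y. The face is 70 wide and spans 20 to 50 above the bench; the rail's top runs on at 20 above the bench. The display panel above starts 33 back from this face.
- display (a point): Centre of the white display panel fixed on the saddle: 92 along y, 12 thick, leaning, its top 103 above the bench. Its +y edge is 35 from the screw's axis and keeps a finger from circling the screw on that side.
- screw (a joint): Plain steel wing screw with a vertical axis on the saddle's top, 160 to +y of the pushed face; moves with the saddle. Value in rad, grows clockwise from above: starts between 1.0 and 2.8, hard stop at 7.85 (tight). At 0 the wings lie along the rail's x, when tight along its y; at v they are turned clockwise by v from x. Friction about 0.04 N m; stays where left.
- screw_hub (a point): On the screw's axis, half-way up the wings, 71 above the bench; its x axis lies along the wings. Hub 16 in diameter; two opposite flat wings, 6 thick, reach 32 from the axis and span 60 to 82 above the bench. Beneath is a washer 26 in diameter, 3 thick, on the saddle's top.
- pastry_box_mid (a point): Middle of a bystander: clear-lidded pastry box with a black base, 171 x 118 x 60, to the robot's right of the rail. Leave it.
- label_roll_mid (a point): Middle of a bystander: roll of blank labels, 70 in diameter, 40 high, beyond the rail. Leave it.
- steel_cup_mid (a point): Middle of a bystander: steel cup, 70 in diameter, 85 high, to the robot's left of the rail. Leave it.

How it is judged:
On the way, in this order (a step that is already met when the one before it is completed fails the run):
1. the saddle rests against the end stop while the screw is still loose (value of joint saddle above 0.117 m and value of joint screw below 7.65 rad), for 0.2 s.
2. the wing screw is tight (value of joint screw above 7.65 rad), for 0.2 s.
At the end, for the whole second after the job is handed in: The saddle is within 4 mm of the end stop, sits down on the rail, and the wing screw is within 0.2 rad of its tight stop (value above 7.65), all at rest (value of joint saddle above 0.116 m and value of joint screw above 7.65 rad and velocity of joint screw below 0.1 rad/s and velocity of joint saddle below 0.01 m/s and height (world z) of screw_hub below 0.075 m); the robot touches nothing.
It fails at once if the saddle is lifted more than 8 mm off its rail (height (world z) of screw_hub above 0.079 m).
It fails at once if the fingers push or pinch with more than 45 N on the rail, saddle or screw (contact force between the fingers and rail above 45 N).
It fails at once if the pastry box, label roll or steel cup is moved more than 15 mm or lifted (distance of any of pastry_box_mid, label_roll_mid, steel_cup_mid from where it was at the start of the episode above 0.015 m).
It also fails if it takes over 72 s, if anything falls off the work surface, if the arm or the gripper's body presses on something with over 40 N, if the wrist force passes 120 N, or if a joint passes its speed limit or range.

## Working session

There is one attempt and no reset: what is moved stays moved. The work goes in short steps, Python scripts to look and compute and a tool call to move; the robot and the scene stay as the last step left them, time stands still between calls to the robot, and variables do not carry over. Pictures are saved under pics/ and viewed, and the job is handed in when it is done.

Besides the shell and the picture viewer there is one more tool, called after "Call:" in YAML: its name, and indented under it one key for each argument. move_arm: Moves the arm, as the interface text tells. Its arguments: {"type":"object","properties":{"increments":{"type":"array"},"gripper":{"type":"number"}},"required":["increments"]}

```bash
mkdir -p pics; cat > h.py <<'E'
import numpy as np, cv2
from bench import get_obs, viewer, workorder, ctrl
def cam(n,f):
    p,d=viewer.camera(n); cv2.imwrite(f'pics/{f}.png',p[:,:,::-1]); np.savez(f'pics/{f}.npz',p=p,d=d); return p,d
def world(n,d):
    c=viewer.get_calibration(n);K=np.array(c['intrinsics']);R=np.array(c['attitude']);
    if R.shape!=(3,3):
        from scipy.spatial.transform import Rotation as Ro
        q=R; R=Ro.from_quat([q[1],q[2],q[3],q[0]]).as_matrix()
    v,u=np.mgrid[:d.shape[0],:d.shape[1]]
    x=(u-K[0,2])/K[0,0];y=(v-K[1,2])/K[1,1]
    P=np.stack([x*d,-y*d,-d],-1)
    return P@R.T+np.array(c['origin'])
E
python3 - <<'E'
from h import *
print(get_obs()); print(ctrl.grip_point_offset)
for n in('top','side'):
    print(viewer.get_calibration(n)); cam(n,n+'0')
E
```

```text
{'time_s': 0.0, 'q': array([ 1.00971375e+00,  1.81540024e-01,  1.60805494e+00,  3.08732131e-05,
        1.35382031e+00, -2.06318655e-01]), 'dq': array([ 6.31009854e-04,  7.93548708e-05, -2.88766286e-04,  3.02074740e-04,
       -1.75340542e-03, -1.03495356e-04]), 'joint_efforts': array([-3.11750264e-04, -4.44854236e+01, -3.51347852e+01, -2.28974686e-04,
        8.62399262e-03,  8.33200772e-06]), 'eef_pos': array([0.19940603, 0.53869753, 0.23036207]), 'eef_rot': array([ 3.42432164e-04,  8.20784421e-01,  5.71237344e-01, -8.44658539e-04]), 'wrist_force': array([-0.34600079, -0.3718451 ,  0.4616923 ]), 'torque': array([-0.03760018,  0.04439625, -0.01897249]), 'opening': 0.9973903435364075}
0.0187
{'intrinsics': array([[350.83054596,   0.        , 261.06868741],
       [  0.        , 350.83054596, 194.01181642],
       [  0.        ,   0.        ,   1.        ]]), 'origin': array([ 0.49445279, -0.00416176,  1.15733494]), 'attitude': array([ 0.71108905,  0.02500354, -0.0229307 , -0.70228297])}
{'intrinsics': array([[347.90399218,   0.        , 256.79099732],
       [  0.        , 347.90399218, 190.23650344],
       [  0.        ,   0.        ,   1.        ]]), 'origin': array([ 0.47065551, -0.63922914,  0.7267268 ]), 'attitude': array([ 0.91632514,  0.38689343, -0.0349055 , -0.0971767 ])}
```

View pics/top0.png

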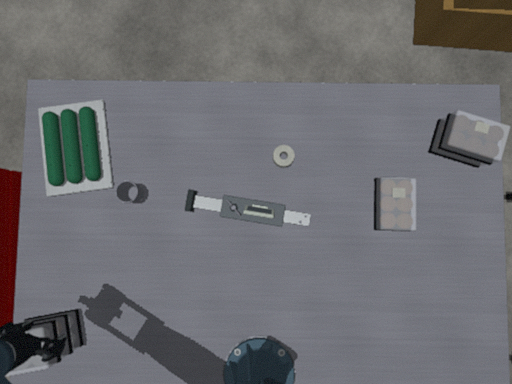

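View pics/side0.png

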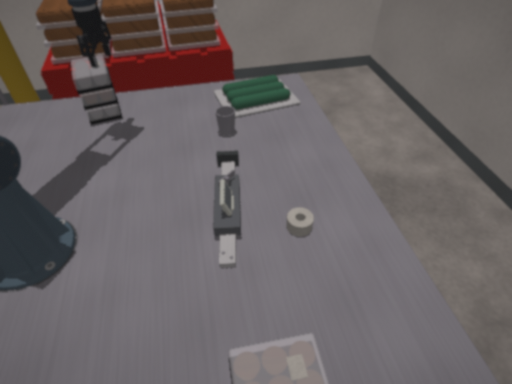

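The top view shows the stop at about (191,200), the rail running to (310,219), the saddle at 221–285 and the screw near (235,208). The cup is at (130,192), the roll at (284,156) and the box at (396,205). Next I'll measure from depth.

```bash
python3 - <<'E'
from h import *
z=np.load('pics/top0.npz');p,d=z['p'],z['d'];W=world('top',d)
c=p[175:240,170:330];cv2.imwrite('pics/topc.png',cv2.resize(c,None,fx=5,fy=5,interpolation=cv2.INTER_CUBIC)[:,:,::-1])
h=W[175:240,170:330,2]
print('bench z',np.median(W[240:280,300:350,2]))
g=np.clip(h/0.11*255,0,255).astype(np.uint8);cv2.imwrite('pics/toph.png',cv2.applyColorMap(cv2.resize(g,None,fx=5,fy=5,interpolation=cv2.INTER_NEAREST),cv2.COLORMAP_JET))
z=np.load('pics/side0.npz');p=z['p']
cv2.imwrite('pics/sidec.png',cv2.resize(p[140:280,180:330],None,fx=4,fy=4,interpolation=cv2.INTER_CUBIC)[:,:,::-1])
np.set_printoptions(precision=0,suppress=True,linewidth=250)
print((h[15:50:2,10:145:3]*1000))
E
```

```text
bench z 0.00018356427337118397
[[  -3.    2.   -1.   52.   51.   -2.    3.   -1.   -2.   -4.   -3.   -0.   -2.   -1.   -2.   -2.    1.   -3.   -2.   -1.    1.   -2.   -3.   -1.   -1.   -1.   -5.    1.    1.   -1.   -0.   -1.    0.    3.    0.    2.   -1.    3.   -1.   -1.    3.
     1.    1.    2.   -2.]
 [   2.    3.   -0.   47.   49.   31.   -1.   -1.   -3.   -1.    0.    0.   -1.   -0.    1.    1.   -5.   -0.   -2.   -4.   -1.   -0.    4.   -2.   -5.   -1.   -3.   -2.   -1.   -1.   -4.    5.   -2.   -0.   -0.   -2.   -1.   -1.    0.   -2.   -2.
     0.   -3.    2.   -5.]
 [  -3.    2.   -2.   49.   52.   26.   -2.   -1.    2.   -1.   -2.   -1.    3.   -1.    1.    4.   -0.   -1.    4.   -3.    4.   -3.    2.    2.   -0.    0.   -1.   -1.   -4.    0.    2.   -3.    2.   -3.   -1.    1.    0.    1.    2.    2.    1.
    -1.   -2.    1.   -3.]
 [   1.    4.   -3.   52.   49.   26.   20.   -1.   -1.    2.   -1.    1.   -1.    2.   -1.   50.   51.   44.   -1.    0.   -4.    1.   -3.    1.   -1.    3.   -1.   -1.   -0.    2.   -1.   -1.    1.   -1.    2.   -0.    6.    8.   -1.    0.   
[... 3181 characters left out ...]
3.   52.   52.   49.   49.   54.   51.   54.   51.   50.   51.   51.   52.   50.   52.   16.   20.   21.   20.   22.   20.
    20.   18.   21.    1.]
 [   2.    1.    2.   -3.    0.   -0.    0.    0.    1.   -1.   -1.    1.   -3.   -3.   -2.    1.    0.    1.    2.   -1.    1.    3.    2.    1.    2.   50.   50.   50.   45.   44.   51.   50.   50.   52.   50.   21.   22.   22.   19.   20.   22.
    18.   19.   19.    1.]
 [   4.    3.   -2.   -1.   -2.    3.    2.    1.   -4.   -1.    0.    0.   -1.   -0.    1.   -2.   -2.    5.    5.    1.   -2.   -2.    1.   -1.    1.   -1.    1.   -1.   -0.   49.   51.   50.   47.   47.   50.   -0.   -1.    1.    5.   20.   20.
    19.   23.   21.    1.]]
```

View pics/topc.png

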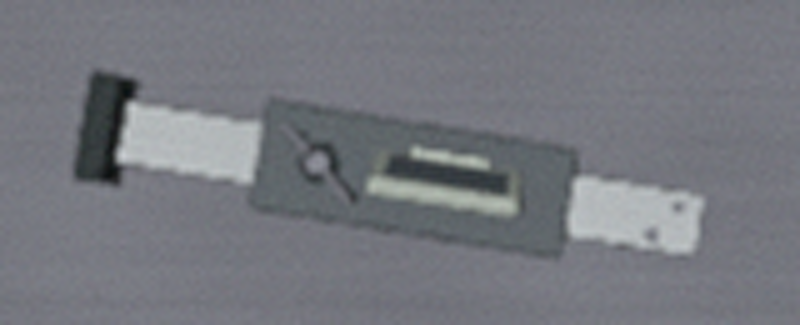

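View pics/toph.png

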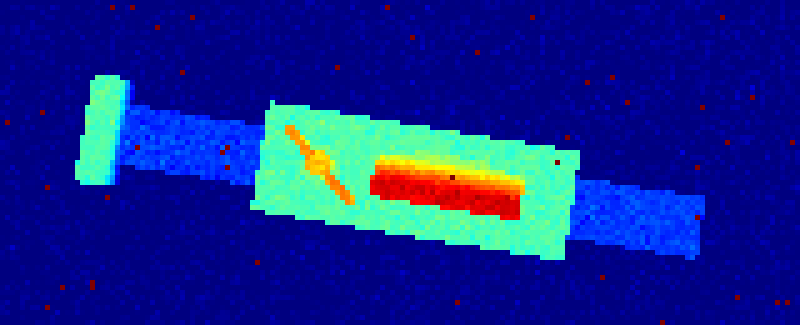

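View pics/sidec.png

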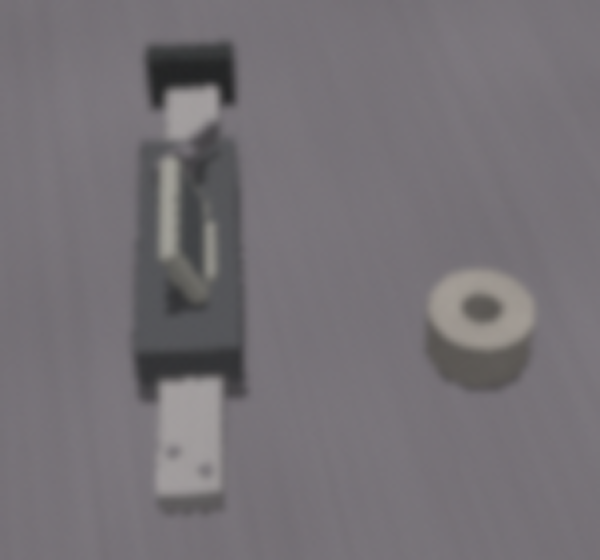

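```bash
cat > meas.py <<'E'
from h import *
def meas(d,verbose=True,w=(175,245,165,330)):
    W=world('top',d)[w[0]:w[1],w[2]:w[3]].reshape(-1,3)
    W=W[W[:,2]<0.2]
    m=(W[:,2]>0.012)&(W[:,2]<0.12)
    XY=W[:,:2]
    def clean(mask,shape=(w[1]-w[0],w[3]-w[2])): return mask
    r=XY[(W[:,2]>.012)&(W[:,2]<.028)]
    # yaw from saddle+rail principal axis via rail strip
    mu=r.mean(0);u=np.linalg.svd(r-mu,full_matrices=False)[2][0]; u=u*np.sign(u[1])
    return W,mu,u
if __name__=='__main__':
    d=np.load('pics/top0.npz')['d'];W,mu,u=meas(d)
    yaw=np.arctan2(-u[0],u[1]);print('rail yaw svd',yaw,mu)
    allp=W[(W[:,2]>.04)&(W[:,2]<.056)][:,:2].astype(np.float32)
    stop=allp[allp[:,1]>0.195-0.02]
    print('y range',allp[:,1].min(),allp[:,1].max())
    s=allp[allp[:,1]<0.15]; 
    rect=cv2.minAreaRect(s*1000);print('saddle rect',rect)
    rect=cv2.minAreaRect(allp[allp[:,1]>0.17]*1000);print('stop rect',rect)
    r=W[(W[:,2]>.012)&(W[:,2]<.028)][:,:2].astype(np.float32)
    print('rail rect',cv2.minAreaRect(r*1000))
    wing=W[(W[:,2]>.066)&(W[:,2]<.092)&(W[:,1]>0.02)]
    # exclude display
    n=np.array([u[1],-u[0]])
    print('wing n',len(wing), np.round(wing*1000)[:60].tolist())
E
python3 meas.py
```

```text
rail yaw svd -0.15060013383368656 [0.5178519  0.03391956]
y range -0.07660057 0.2406147
saddle rect ((516.605224609375, 25.539039611816406), (199.9843292236328, 69.95728302001953), 81.3791275024414)
stop rect ((546.427978515625, 225.87599182128906), (21.563932418823242, 69.52572631835938), 79.65221405029297)
rail rect ((520.1107788085938, 28.568008422851562), (380.7326965332031, 56.133724212646484), 81.52151489257812)
wing n 87 [[548.0, 104.0, 80.0], [548.0, 101.0, 79.0], [545.0, 104.0, 80.0], [545.0, 101.0, 82.0], [545.0, 98.0, 79.0], [542.0, 101.0, 80.0], [542.0, 98.0, 80.0], [542.0, 95.0, 72.0], [539.0, 98.0, 78.0], [539.0, 95.0, 80.0], [539.0, 93.0, 66.0], [536.0, 94.0, 82.0], [536.0, 91.0, 82.0], [533.0, 95.0, 79.0], [533.0, 91.0, 79.0], [533.0, 88.0, 83.0], [533.0, 86.0, 71.0], [533.0, 83.0, 74.0], [530.0, 91.0, 81.0], [530.0, 89.0, 75.0], [530.0, 86.0, 72.0], [530.0, 83.0, 72.0], [530.0, 80.0, 74.0], [531.0, 46.0, 68.0], [527.0, 92.0, 77.0], [527.0, 89.0, 76.0], [527.0, 85.0, 78.0], [527.0, 82.0, 76.0], [527.0, 79.0, 75.0], [527.0, 77.0, 66.0], [527.0, 49.0, 72.0], [527.0, 45.0, 74.0], [527.0, 43.0, 71.0], [527.0, 39.0, 74.0], [527.0, 36.0, 71.0], [528.0, 33.0, 68.0], [527.0, 30.0, 72.0], [528.0, 27.0, 69.0], [528.0, 21.0, 66.0], [523.0, 91.0, 78.0], [524.0, 89.0, 75.0], [524.0, 86.0, 73.0], [524.0, 83.0, 72.0], [524.0, 79.0, 77.0], [524.0, 48.0, 85.0], [524.0, 45.0, 83.0], [524.0, 42.0, 80.0], [524.0, 39.0, 83.0], [524.0, 36.0, 80.0], [524.0, 33.0, 77.0], [524.0, 30.0, 78.0], [524.0, 27.0, 78.0], [524.0, 24.0, 72.0], [525.0, 21.0, 72.0], [520.0, 89.0, 75.0], [521.0, 85.0, 75.0], [521.0, 82.0, 78.0], [521.0, 79.0, 80.0], [521.0, 48.0, 88.0], [521.0, 42.0, 91.0]]
```

Call:
move_arm:
  increments:
    - {"tx": -0.514, "ty": 0.505, "turn": -11.7}
    - {"tx": -0.514, "ty": 0.505, "turn": -11.7}
    - {"tx": -0.514, "ty": 0.505, "turn": -11.7}
    - {"tx": -0.514, "ty": 0.505, "turn": -11.7}
    - {"tx": -0.514, "ty": 0.505, "turn": -11.7}
    - {"tx": -0.514, "ty": 0.505, "turn": -11.7}
    - {"tx": -0.514, "ty": 0.505, "turn": -11.7}
    - {"tx": -0.514, "ty": 0.505, "turn": -11.7}
    - {"tx": -0.514, "ty": 0.505, "turn": -11.7}
    - {"tx": -0.514, "ty": 0.505, "turn": -11.7}
    - {"tx": -0.514, "ty": 0.505, "turn": -11.7}
    - {"tx": -0.514, "ty": 0.505, "turn": -11.7}
    - {"tx": -0.514, "ty": 0.505, "turn": -11.7}
    - {"tx": -0.514, "ty": 0.505, "turn": -11.7}
    - {"tx": -0.514, "ty": 0.505, "turn": -11.7}
    - {"tx": -0.514, "ty": 0.505, "turn": -11.7}
    - {"tx": -0.514, "ty": 0.505, "turn": -11.7}
    - {"tx": -0.514, "ty": 0.505, "turn": -11.7}
    - {"tx": -0.514, "ty": 0.505, "turn": -11.7}
    - {"tx": -0.514, "ty": 0.505, "turn": -11.7}
  gripper: 0

```text
validation failed for argument at $.in...
```

Call:
move_arm:
  increments:
    - {"tx": -0.514, "ty": 0.505, "tz": 0, "turn": -11.7}
    - {"tx": -0.514, "ty": 0.505, "tz": 0, "turn": -11.7}
    - {"tx": -0.514, "ty": 0.505, "tz": 0, "turn": -11.7}
    - {"tx": -0.514, "ty": 0.505, "tz": 0, "turn": -11.7}
    - {"tx": -0.514, "ty": 0.505, "tz": 0, "turn": -11.7}
    - {"tx": -0.514, "ty": 0.505, "tz": 0, "turn": -11.7}
    - {"tx": -0.514, "ty": 0.505, "tz": 0, "turn": -11.7}
    - {"tx": -0.514, "ty": 0.505, "tz": 0, "turn": -11.7}
    - {"tx": -0.514, "ty": 0.505, "tz": 0, "turn": -11.7}
    - {"tx": -0.514, "ty": 0.505, "tz": 0, "turn": -11.7}
    - {"tx": -0.514, "ty": 0.505, "tz": 0, "turn": -11.7}
    - {"tx": -0.514, "ty": 0.505, "tz": 0, "turn": -11.7}
    - {"tx": -0.514, "ty": 0.505, "tz": 0, "turn": -11.7}
    - {"tx": -0.514, "ty": 0.505, "tz": 0, "turn": -11.7}
    - {"tx": -0.514, "ty": 0.505, "tz": 0, "turn": -11.7}
    - {"tx": -0.514, "ty": 0.505, "tz": 0, "turn": -11.7}
    - {"tx": -0.514, "ty": 0.505, "tz": 0, "turn": -11.7}
    - {"tx": -0.514, "ty": 0.505, "tz": 0, "turn": -11.7}
    - {"tx": -0.514, "ty": 0.505, "tz": 0, "turn": -11.7}
    - {"tx": -0.514, "ty": 0.505, "tz": 0, "turn": -11.7}
  gripper: 0

```text
time_s: 1.77
eef_pos: [0.4942, -0.1182, 0.2305]
eef_rot: [-0.001, 0.759, 0.651, -0.0]
wrist_force: [-0.2, 1.0, 0.1]
opening: -0.003
```

Call:
move_arm:
  increments:
    - {"tx": 0, "ty": 0, "tz": 0.04, "turn": -0.2}
    - {"tx": 0, "ty": 0, "tz": 0.08, "turn": -0.2}
    - {"tx": 0, "ty": 0, "tz": 0.12, "turn": -0.2}
    - {"tx": 0, "ty": 0, "tz": 0.15, "turn": -0.2}
    - {"tx": 0, "ty": 0, "tz": 0.18, "turn": -0.2}
    - {"tx": 0, "ty": 0, "tz": 0.196, "turn": -0.2}
    - {"tx": 0, "ty": 0, "tz": 0.196, "turn": -0.2}
    - {"tx": 0, "ty": 0, "tz": 0.196, "turn": -0.2}

```text
time_s: 2.43
eef_pos: [0.4937, -0.1163, 0.035]
eef_rot: [-0.001, 0.757, 0.654, -0.0]
wrist_force: [0.5, 0.6, 1.1]
opening: 0.005
```

```bash
python3 - <<'E'
from h import *
o=get_obs();print(o['eef_pos'],o['eef_rot'],o['wrist_force'])
p,d=cam('side','side1')
cv2.imwrite('pics/side1c.png',cv2.resize(p[120:300,140:340],None,fx=4,fy=3.3,interpolation=cv2.INTER_CUBIC)[:,:,::-1])
E
```

```text
[ 0.49371661 -0.11628609  0.03495084] [-1.22136959e-03  7.56571256e-01  6.53910005e-01 -3.85423597e-04] [0.48588764 0.60169807 1.08659779]
```

View pics/side1c.png

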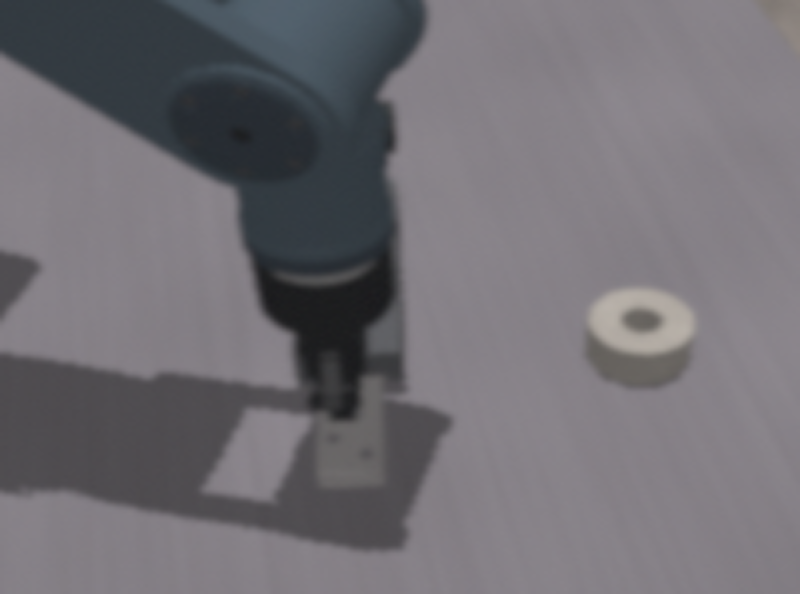

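Call:
move_arm:
  increments:
    - {"tx": 0.01, "ty": 0, "tz": 0, "turn": 0}
    - {"tx": 0.018, "ty": 0, "tz": 0, "turn": 0}
    - {"tx": 0.022, "ty": 0, "tz": 0, "turn": 0}
    - {"tx": 0.025, "ty": 0, "tz": 0, "turn": 0}
    - {"tx": 0.028, "ty": 0, "tz": 0, "turn": 0}
    - {"tx": 0.031, "ty": 0, "tz": 0, "turn": 0}
    - {"tx": 0.034, "ty": 0, "tz": 0, "turn": 0}
    - {"tx": 0.037, "ty": 0, "tz": 0, "turn": 0}
    - {"tx": 0.04, "ty": 0, "tz": 0, "turn": 0}
    - {"tx": 0.044, "ty": 0, "tz": 0, "turn": 0}
    - {"tx": 0.048, "ty": 0, "tz": 0, "turn": 0}
    - {"tx": 0.052, "ty": 0, "tz": 0, "turn": 0}

```text
time_s: 3.48
eef_pos: [0.5024, -0.0686, 0.0356]
eef_rot: [0.001, 0.757, 0.653, -0.001]
wrist_force: [-2.4, -8.9, 1.3]
opening: 0.002
```

Call:
move_arm:
  increments:
    - {"tx": 0.005, "ty": 0, "tz": 0, "turn": 0}
    - {"tx": 0.01, "ty": 0, "tz": 0, "turn": 0}
    - {"tx": 0.015, "ty": 0, "tz": 0, "turn": 0}
    - {"tx": 0.02, "ty": 0, "tz": 0, "turn": 0}
    - {"tx": 0.025, "ty": 0, "tz": 0, "turn": 0}
    - {"tx": 0.03, "ty": 0, "tz": 0, "turn": 0}
    - {"tx": 0.034, "ty": 0, "tz": 0, "turn": 0}
    - {"tx": 0.038, "ty": 0, "tz": 0, "turn": 0}
    - {"tx": 0.042, "ty": 0, "tz": 0, "turn": 0}
    - {"tx": 0.046, "ty": 0, "tz": 0, "turn": 0}
    - {"tx": 0.049, "ty": 0, "tz": 0, "turn": 0}
    - {"tx": 0.052, "ty": 0, "tz": 0, "turn": 0}
    - {"tx": 0.054, "ty": 0, "tz": 0, "turn": 0}
    - {"tx": 0.056, "ty": 0, "tz": 0, "turn": 0}
    - {"tx": 0.057, "ty": 0, "tz": 0, "turn": 0}
    - {"tx": 0.058, "ty": 0, "tz": 0, "turn": 0}

```text
time_s: 4.82
eef_pos: [0.5109, -0.011, 0.0355]
eef_rot: [0.001, 0.757, 0.653, -0.001]
wrist_force: [-1.8, -8.0, 1.9]
opening: -0.002
```

```bash
python3 - <<'E'
from h import *
o=get_obs();print(o['eef_pos'],o['eef_rot'],o['wrist_force'])
p,d=cam('top','top1')
cv2.imwrite('pics/top1c.png',cv2.resize(p[175:240,170:330],None,fx=5,fy=5,interpolation=cv2.INTER_CUBIC)[:,:,::-1])
E
```

```text
[ 0.51091169 -0.01100282  0.03545781] [ 0.00091539  0.75712253  0.65327157 -0.00094363] [-1.83558617 -7.97868618  1.93094535]
```

View pics/top1c.png

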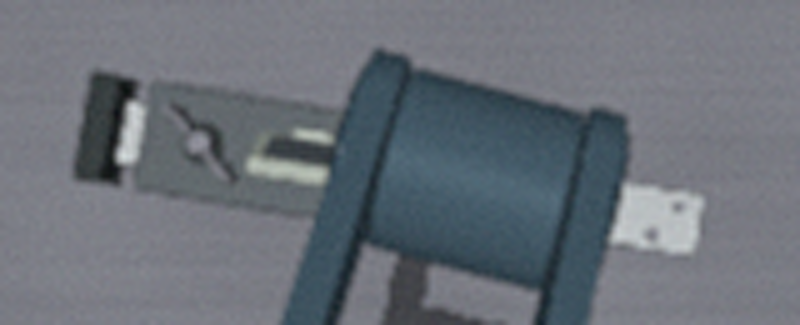

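The saddle is now about 12 mm short of the stop; the gap shows at x≈118–145 in the crop.

Call:
move_arm:
  increments:
    - {"tx": 0.002, "ty": 0, "tz": 0, "turn": 0}
    - {"tx": 0.004, "ty": 0, "tz": 0, "turn": 0}
    - {"tx": 0.006, "ty": 0, "tz": 0, "turn": 0}
    - {"tx": 0.008, "ty": 0, "tz": 0, "turn": 0}
    - {"tx": 0.009, "ty": 0, "tz": 0, "turn": 0}
    - {"tx": 0.01, "ty": 0, "tz": 0, "turn": 0}

```text
time_s: 5.37
eef_pos: [0.5124, -0.0011, 0.0354]
eef_rot: [0.001, 0.757, 0.653, -0.001]
wrist_force: [-2.8, -9.0, 1.4]
opening: 0.0
```

Call:
move_arm:
  increments:
    - {"tx": 0.001, "ty": 0, "tz": 0, "turn": 0}
    - {"tx": 0.002, "ty": 0, "tz": 0, "turn": 0}
    - {"tx": 0.002, "ty": 0, "tz": 0, "turn": 0}

```text
time_s: 5.62
eef_pos: [0.5127, 0.0009, 0.0354]
eef_rot: [0.001, 0.757, 0.653, -0.001]
wrist_force: [-1.2, -6.4, 1.7]
opening: 0.001
```

Call:
move_arm:
  increments:
    - {"tx": 0.001, "ty": 0, "tz": 0, "turn": 0}
    - {"tx": 0.002, "ty": 0, "tz": 0, "turn": 0}
    - {"tx": 0.002, "ty": 0, "tz": 0, "turn": 0}

```text
time_s: 5.87
eef_pos: [0.513, 0.0029, 0.0354]
eef_rot: [0.001, 0.757, 0.653, -0.001]
wrist_force: [-0.7, -7.5, 0.6]
opening: -0.001
```

```bash
python3 - <<'E'
from h import *
o=get_obs();print(o['eef_pos'],o['wrist_force'])
p,d=cam('top','top2')
cv2.imwrite('pics/top2c.png',cv2.resize(p[175:240,170:330],None,fx=5,fy=5,interpolation=cv2.INTER_CUBIC)[:,:,::-1])
E
```

```text
[0.51296895 0.00291873 0.03540313] [-0.72173446 -7.45416046  0.59770246]
```

View pics/top2c.png

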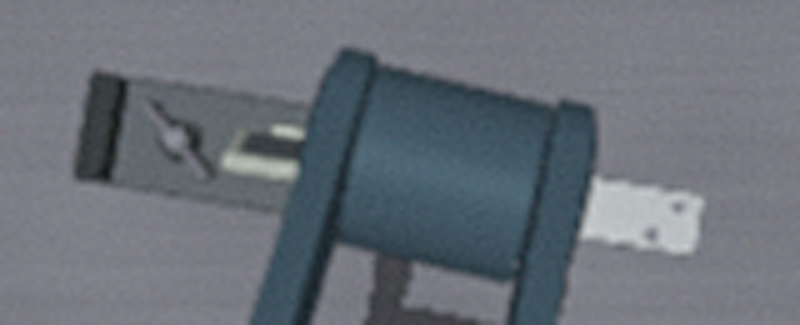

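The gap is almost closed. I'll continue in 1 mm steps until the force rises.

Call:
move_arm:
  increments:
    - {"tx": 0.001, "ty": 0, "tz": 0, "turn": 0}
    - {"tx": 0.001, "ty": 0, "tz": 0, "turn": 0}

```text
time_s: 6.08
eef_pos: [0.5131, 0.0039, 0.0354]
eef_rot: [0.001, 0.757, 0.653, -0.001]
wrist_force: [-2.1, -7.5, 1.5]
opening: -0.002
```

Call:
move_arm:
  increments:
    - {"tx": 0.001, "ty": 0, "tz": 0, "turn": 0}
    - {"tx": 0.001, "ty": 0, "tz": 0, "turn": 0}

```text
time_s: 6.25
eef_pos: [0.5133, 0.0048, 0.0354]
eef_rot: [0.001, 0.757, 0.653, -0.001]
wrist_force: [-0.6, -7.6, 0.8]
opening: 0.001
```

Call:
move_arm:
  increments:
    - {"tx": 0.001, "ty": 0, "tz": 0, "turn": 0}
    - {"tx": 0.001, "ty": 0, "tz": 0, "turn": 0}

```text
time_s: 6.42
eef_pos: [0.5134, 0.0058, 0.0354]
eef_rot: [0.001, 0.757, 0.653, -0.001]
wrist_force: [-1.4, -6.7, 1.1]
opening: -0.001
```

Call:
move_arm:
  increments:
    - {"tx": 0.0005, "ty": 0, "tz": 0, "turn": 0}
    - {"tx": 0.0005, "ty": 0, "tz": 0, "turn": 0}

```text
time_s: 6.58
eef_pos: [0.5135, 0.0063, 0.0354]
eef_rot: [0.001, 0.757, 0.653, -0.001]
wrist_force: [-0.9, -8.5, 1.6]
opening: 0.0
```

Call:
move_arm:
  increments:
    - {"tx": 0.0005, "ty": 0, "tz": 0, "turn": 0}
    - {"tx": 0.0005, "ty": 0, "tz": 0, "turn": 0}

```text
time_s: 6.75
eef_pos: [0.5136, 0.0068, 0.0354]
eef_rot: [0.001, 0.757, 0.653, -0.001]
wrist_force: [-1.6, -8.1, 1.2]
opening: 0.001
```

Call:
move_arm:
  increments:
    - {"tx": 0.0005, "ty": 0, "tz": 0, "turn": 0}
    - {"tx": 0.0005, "ty": 0, "tz": 0, "turn": 0}

```text
time_s: 6.92
eef_pos: [0.5136, 0.0073, 0.0354]
eef_rot: [0.001, 0.757, 0.653, -0.001]
wrist_force: [-1.9, -8.2, 1.5]
opening: -0.002
```

```bash
python3 - <<'E'
from h import *
o=get_obs();print(o['eef_pos'],o['wrist_force'])
p,d=cam('top','top3')
cv2.imwrite('pics/top3c.png',cv2.resize(p[180:230,175:245],None,fx=10,fy=10,interpolation=cv2.INTER_CUBIC)[:,:,::-1])
W=world('top',d);np.set_printoptions(precision=0,suppress=True,linewidth=250)
print(W[188:212:2,184:206,2]*1000)
E
```

```text
[0.51362568 0.00727417 0.03540418] [-1.88669501 -8.18138422  1.48343956]
[[  -3.   -1.   -0.    2.   -2.   -2.    3.    0.    3.   -1.   -3.    4.   -1.   -2.    1.   -1.   -0.   -5.    1.   -1.    5.    1.]
 [   2.   -5.    1.   -2.    2.   48.   47.   51.   51.   52.   -0.    3.   -4.    4.   -2.   -2.    4.   -3.   -3.   -0.    1.    4.]
 [   3.    2.   -1.   -2.   43.   52.   50.   52.   48.   48.   48.   47.   50.   53.   51.   49.   46.   51.   50.   47.   53.   49.]
 [  -1.    1.   -1.    2.   49.   49.   50.   48.   53.   48.   48.   49.   47.   48.   46.   50.   49.   52.   51.   52.   49.   48.]
 [  -2.   -0.   -0.   45.   52.   47.   48.   53.   48.   47.   47.   51.   53.   83.   80.   79.   53.   51.   49.   51.   52.   50.]
 [   0.   -0.   -1.   48.   51.   48.   50.   48.   51.   51.   49.   50.   47.   47.   51.   80.   82.   72.   50.   53.   51.   53.]
 [   2.   -4.   -1.   50.   49.   48.   50.   51.   51.   53.   46.   52.   49.   49.   51.   50.   79.   80.   82.   63.   56.   53.]
 [   3.   -2.   50.   52.   53.   50.   48.   48.   47.   54.   45.   48.   51.   53.   51.   50.   49.   53.   75.   72.   76.   76.]
 [  -4.    1.   50.   48.   49.   53.   46.   53.   45.   46.   48.   53.   44.   47.   49.   51.   52.   58.   73.   75.   73.   82.]
 [  -1.    2.   46.   51.   49.   49.   49.   48.   52.   47.   48.   53.   46.   51.   48.   53.   50.   54.   52.   53.   50.   80.]
 [   5.   45.   54.   50.   50.   51.   52.   48.   49.   50.   52.   51.   53.   48.   50.   50.   50.   50.   48.   51.   49.   49.]
 [   1.   47.   47. 1157.   52.   53.   48.   50.   45.   50.   51.   50.   48.   52.   47.   51.   49.   49.   53.   49.   49.   51.]]
```

View pics/top3c.png

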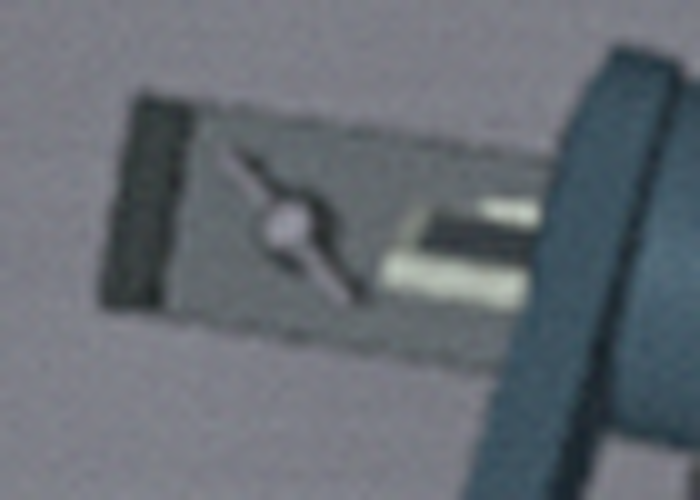

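The saddle's edge at x≈190 in the crop now meets the dark stop. I'll keep going in 0.5 mm steps until I feel contact.

Call:
move_arm:
  increments:
    - {"tx": 0.0005, "ty": 0, "tz": 0, "turn": 0}
    - {"tx": 0.0005, "ty": 0, "tz": 0, "turn": 0}

```text
time_s: 7.13
eef_pos: [0.5137, 0.0076, 0.0354]
eef_rot: [0.001, 0.757, 0.653, -0.001]
wrist_force: [-1.5, -8.1, 0.9]
opening: -0.001
```

Call:
move_arm:
  increments:
    - {"tx": 0.0005, "ty": 0, "tz": 0, "turn": 0}
    - {"tx": 0.0005, "ty": 0, "tz": 0, "turn": 0}

```text
time_s: 7.3
eef_pos: [0.5137, 0.0077, 0.0354]
eef_rot: [0.001, 0.757, 0.653, -0.001]
wrist_force: [-2.2, -9.8, 1.3]
opening: -0.003
```

Call:
move_arm:
  increments:
    - {"tx": 0.0005, "ty": 0, "tz": 0, "turn": 0}
    - {"tx": 0.0005, "ty": 0, "tz": 0, "turn": 0}

```text
time_s: 7.47
eef_pos: [0.5138, 0.0078, 0.0354]
eef_rot: [0.001, 0.757, 0.653, -0.002]
wrist_force: [-3.1, -12.2, 1.9]
opening: 0.001
```

Call:
move_arm:
  increments:
    - {"tx": 0.0005, "ty": 0, "tz": 0, "turn": 0}
    - {"tx": 0.0005, "ty": 0, "tz": 0, "turn": 0}

```text
time_s: 7.63
eef_pos: [0.5138, 0.0078, 0.0355]
eef_rot: [0.002, 0.757, 0.653, -0.002]
wrist_force: [-3.2, -13.9, 2.7]
opening: -0.0
```

The TCP stopped at y=0.0078 while the force rose to 14 N, so the saddle is against the stop. Next I'll back off, lift and re-measure the screw.

Call:
move_arm:
  increments:
    - {"tx": -0.01, "ty": 0, "tz": 0, "turn": 0}
    - {"tx": -0.03, "ty": 0, "tz": 0, "turn": 0}
    - {"tx": -0.06, "ty": 0, "tz": -0.03, "turn": 0}
    - {"tx": -0.08, "ty": 0, "tz": -0.07, "turn": 0}
    - {"tx": -0.1, "ty": 0, "tz": -0.1, "turn": 0}
    - {"tx": -0.12, "ty": 0, "tz": -0.1, "turn": 0}
    - {"tx": -0.12, "ty": 0, "tz": -0.1, "turn": 0}
    - {"tx": -0.12, "ty": 0, "tz": -0.1, "turn": 0}

```text
time_s: 8.3
eef_pos: [0.4961, -0.1086, 0.1355]
eef_rot: [0.0, 0.758, 0.652, 0.0]
wrist_force: [0.7, 0.5, -0.2]
opening: 0.002
```

```bash
cat > scr.py <<'E'
from h import *
import sys
v=np.array([.1497,.9887]);ex=np.array([.9887,-.1497])
def screw(n):
    p,d=cam('top',n)
    cv2.imwrite(f'pics/{n}c.png',cv2.resize(p[180:230,175:255],None,fx=10,fy=10,interpolation=cv2.INTER_CUBIC)[:,:,::-1])
    W=world('top',d)[180:235,180:270].reshape(-1,3)
    W=W[W[:,2]<.12]
    s=W[(W[:,2]>.043)&(W[:,2]<.056)][:,:2].astype(np.float32)
    R=np.array(cv2.minAreaRect(s*1000)[0]);print('saddle+stop rect',cv2.minAreaRect(s*1000))
    hub0=np.array([.5389,.1764])
    w=W[(W[:,2]>.062)&(W[:,2]<.09)]
    L=np.c_[(w[:,:2]-hub0)@ex,(w[:,:2]-hub0)@v]
    k=(np.hypot(*L.T)<.036)&(L[:,1]>-.033); L=L[k]*1000
    wing=L[(w[k][:,2]>.077)]
    print('hub est (rail frame mm, rel)',np.median(L[np.hypot(*L.T)<11],0),'wing mean',wing.mean(0), len(wing))
    C=wing-wing.mean(0);a=np.linalg.svd(C)[2][0];th=np.degrees(np.arctan2(a[1],a[0]))%180
    print('theta',th,'v=',np.radians((-th)%180),'+k*3.1416')
    o=get_obs();print(o['eef_pos'],o['wrist_force'],'tool rel hub (x,y):',(o['eef_pos'][:2]-hub0)@ex,(o['eef_pos'][:2]-hub0)@v,'yaw',np.degrees(2*np.arctan2(o['eef_rot'][2],o['eef_rot'][1])), 'q6',o['q'][5])
if __name__=='__main__': screw(sys.argv[1])
E
python3 scr.py top4
```

```text
saddle+stop rect ((531.9845581054688, 127.6609878540039), (219.70558166503906, 70.02875518798828), 81.50398254394531)
hub est (rail frame mm, rel) [-0.5472389  -1.13741478] wing mean [0.84413159 1.63727179] 35
theta 49.038916740261385 v= 2.2857020948608673 +k*3.1416
[ 0.49566056 -0.10759051  0.13468829] [-0.26947991 -1.17344968 -0.88562313] tool rel hub (x,y): -0.00023745616133222106 -0.28725436443214875 yaw 81.49626742130064 q6 -1.8711267684640438
```

View pics/top4c.png

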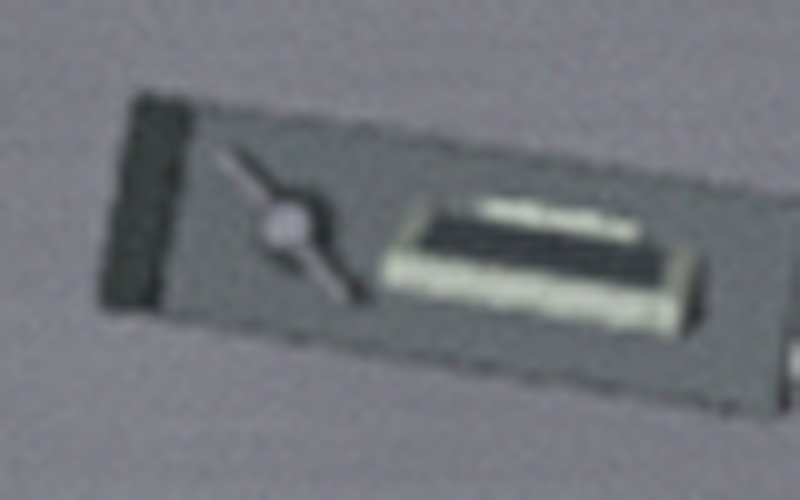

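```bash
cat > plan.py <<'E'
from h import *
v=np.array([.1497,.9887]);ex=np.array([.9887,-.1497]);HUB=np.array([.5395,.1771])
def state():
    o=get_obs();e=o['eef_pos'];l=np.array([(e[:2]-HUB)@ex,(e[:2]-HUB)@v])
    phi=np.degrees(2*np.arctan2(o['eef_rot'][2],o['eef_rot'][1]))-90+8.61
    return l,(phi+180)%360-180,e[2],o
def rows(targets):
    "targets: (r,s,theta,z) mm/deg"
    l,phi,z,o=state();print('now rel hub',l*1000,'phi',phi,'z',z,'q6',o['q'][5],'F',o['wrist_force'])
    a=np.radians(phi);ty=np.array([np.cos(a),np.sin(a)]);tx=np.array([-np.sin(a),np.cos(a)])
    out=[]
    for r,s,th,zz in targets:
        t=np.radians(th);P=np.array([r*np.cos(t)-s*np.sin(t),r*np.sin(t)+s*np.cos(t)])/1000
        D=P-l; turn=(phi-(th-90)) 
        out.append('{"tx": %.4f, "ty": %.4f, "tz": %.3f, "turn": %.1f}'%(D@tx,D@ty,z-zz/1000,turn))
    print('['+', '.join(out)+']')
E
python3 - <<'E'
from plan import *
rows([(27,22,49,135)])
E
```

```text
now rel hub [  -0.72588616 -288.03627443] phi 0.10626742130062894 z 0.13468829225186224 q6 -1.8711267684640438 F [-0.26947991 -1.17344968 -0.88562313]
[{"tx": 0.3228, "ty": 0.0024, "tz": -0.000, "turn": 41.1}]
```

Call:
move_arm:
  increments:
    - {"tx": 0.323, "ty": 0.002, "tz": -0.005, "turn": 41}
    - {"tx": 0.323, "ty": 0.002, "tz": -0.005, "turn": 41}
    - {"tx": 0.323, "ty": 0.002, "tz": -0.005, "turn": 41}
    - {"tx": 0.323, "ty": 0.002, "tz": -0.005, "turn": 41}
    - {"tx": 0.323, "ty": 0.002, "tz": -0.005, "turn": 41}
    - {"tx": 0.323, "ty": 0.002, "tz": -0.005, "turn": 41}
    - {"tx": 0.323, "ty": 0.002, "tz": -0.005, "turn": 41}
    - {"tx": 0.323, "ty": 0.002, "tz": -0.005, "turn": 41}
    - {"tx": 0.323, "ty": 0.002, "tz": -0.005, "turn": 41}
    - {"tx": 0.323, "ty": 0.002, "tz": -0.005, "turn": 41}
    - {"tx": 0.323, "ty": 0.002, "tz": -0.005, "turn": 41}
    - {"tx": 0.323, "ty": 0.002, "tz": -0.005, "turn": 41}

```text
time_s: 9.35
eef_pos: [0.5443, 0.2114, 0.139]
eef_rot: [-0.0, 0.938, 0.347, -0.001]
wrist_force: [0.2, 0.1, 0.2]
opening: 0.0
```

```bash
python3 - <<'E'
from plan import *
p,d=cam('side','side5')
cv2.imwrite('pics/side5c.png',cv2.resize(p[80:240,140:340],None,fx=4,fy=3.7,interpolation=cv2.INTER_CUBIC)[:,:,::-1])
rows([(27,22,49,100),(27,22,49,75),(27,22,49,64)])
E
```

```text
now rel hub [ 0.03773924 34.10088283] phi -40.824362484607576 z 0.13927633969520092 q6 -0.5415659836642454 F [-0.532109   -0.29016147 -0.58925055]
[{"tx": 0.0012, "ty": 0.0003, "tz": 0.039, "turn": 0.2}, {"tx": 0.0012, "ty": 0.0003, "tz": 0.064, "turn": 0.2}, {"tx": 0.0012, "ty": 0.0003, "tz": 0.075, "turn": 0.2}]
```

View pics/side5c.png

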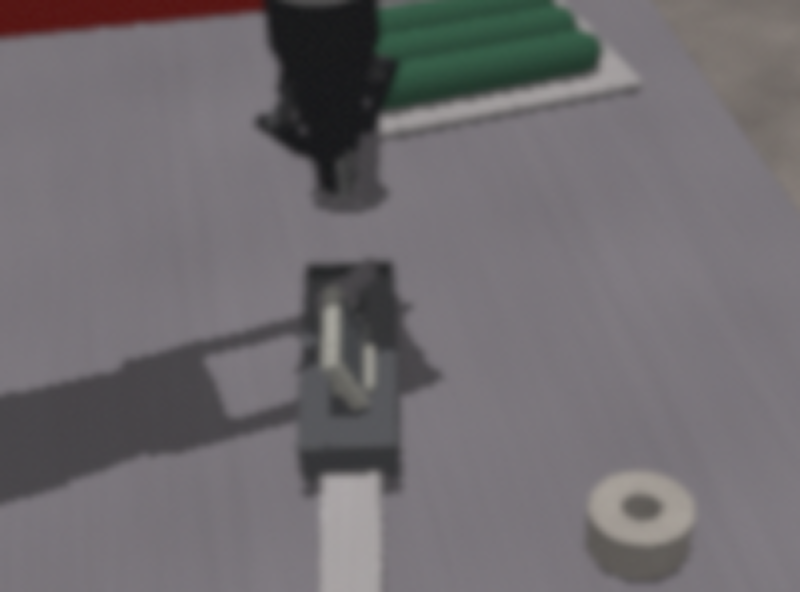

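Call:
move_arm:
  increments:
    - {"tx": 0.001, "ty": 0, "tz": 0.03, "turn": 0}
    - {"tx": 0.001, "ty": 0, "tz": 0.05, "turn": 0}
    - {"tx": 0.001, "ty": 0, "tz": 0.062, "turn": 0}
    - {"tx": 0.001, "ty": 0, "tz": 0.07, "turn": 0}
    - {"tx": 0.001, "ty": 0, "tz": 0.0725, "turn": 0}
    - {"tx": 0.001, "ty": 0, "tz": 0.0725, "turn": 0}

```text
time_s: 9.9
eef_pos: [0.5464, 0.2115, 0.0676]
eef_rot: [-0.0, 0.938, 0.346, -0.0]
wrist_force: [0.5, 0.2, 0.7]
opening: -0.001
```

```bash
python3 - <<'E'
from plan import *
p,d=cam('side','side6')
cv2.imwrite('pics/side6c.png',cv2.resize(p[80:240,140:340],None,fx=4,fy=3.7,interpolation=cv2.INTER_CUBIC)[:,:,::-1])
rows([(27,18,49,67),(27,15,49,67)]+[(27,14,t,67) for t in (46,41,36,31,26,21,16,11)])
E
```

```text
now rel hub [ 2.11986781 35.36125844] phi -40.85548588484551 z 0.06838380145130418 q6 -0.5403195730101418 F [-0.50625275  0.64930291  0.88700643]
[{"tx": -0.0011, "ty": 0.0036, "tz": 0.001, "turn": 0.1}, {"tx": -0.0011, "ty": 0.0066, "tz": 0.001, "turn": 0.1}, {"tx": -0.0004, "ty": 0.0090, "tz": 0.001, "turn": 3.1}, {"tx": 0.0006, "ty": 0.0115, "tz": 0.001, "turn": 8.1}, {"tx": 0.0013, "ty": 0.0140, "tz": 0.001, "turn": 13.1}, {"tx": 0.0019, "ty": 0.0166, "tz": 0.001, "turn": 18.1}, {"tx": 0.0022, "ty": 0.0193, "tz": 0.001, "turn": 23.1}, {"tx": 0.0023, "ty": 0.0219, "tz": 0.001, "turn": 28.1}, {"tx": 0.0021, "ty": 0.0246, "tz": 0.001, "turn": 33.1}, {"tx": 0.0017, "ty": 0.0272, "tz": 0.001, "turn": 38.1}]
```

View pics/side6c.png

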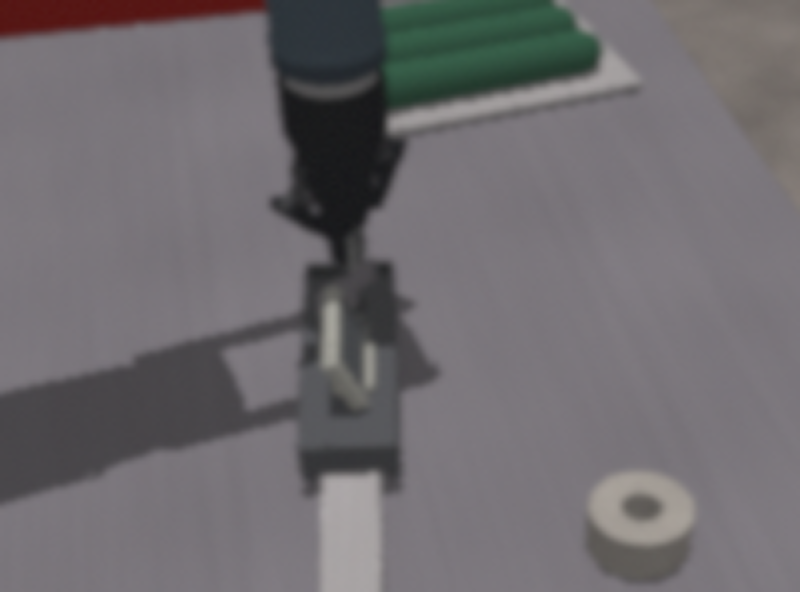

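The fingertip is down beside the far wing at about (350,260). Starting stroke 1.

Call:
move_arm:
  increments:
    - {"tx": -0.001, "ty": 0.0035, "tz": 0.001, "turn": 0}
    - {"tx": -0.001, "ty": 0.0065, "tz": 0.001, "turn": 0}
    - {"tx": -0.0005, "ty": 0.009, "tz": 0.001, "turn": 3}
    - {"tx": 0.0005, "ty": 0.0115, "tz": 0.001, "turn": 8}
    - {"tx": 0.0015, "ty": 0.014, "tz": 0.001, "turn": 13}
    - {"tx": 0.002, "ty": 0.0165, "tz": 0.001, "turn": 18}
    - {"tx": 0.002, "ty": 0.0195, "tz": 0.001, "turn": 23}
    - {"tx": 0.0025, "ty": 0.022, "tz": 0.001, "turn": 28}
    - {"tx": 0.002, "ty": 0.0245, "tz": 0.001, "turn": 33}
    - {"tx": 0.0015, "ty": 0.027, "tz": 0.001, "turn": 38}

```text
time_s: 10.78
eef_pos: [0.5657, 0.1929, 0.0678]
eef_rot: [-0.001, 1.0, 0.02, 0.001]
wrist_force: [-0.1, 2.9, 0.7]
opening: 0.002
```

```bash
python3 - <<'E'
from plan import *
p,d=cam('side','side7')
cv2.imwrite('pics/side7c.png',cv2.resize(p[80:240,140:340],None,fx=4,fy=3.7,interpolation=cv2.INTER_CUBIC)[:,:,::-1])
rows([(27,14,t,67) for t in (6,1,-4,-9,-14,-19,-24,-29,-34,-39)])
E
```

```text
now rel hub [23.87379055 19.12921269] phi -79.36554037462233 z 0.06777362414614392 q6 0.09347696069319322 F [-0.49755292  2.09364337  0.77844676]
[{"tx": 0.0010, "ty": 0.0026, "tz": 0.001, "turn": 4.6}, {"tx": 0.0020, "ty": 0.0051, "tz": 0.001, "turn": 9.6}, {"tx": 0.0027, "ty": 0.0077, "tz": 0.001, "turn": 14.6}, {"tx": 0.0031, "ty": 0.0103, "tz": 0.001, "turn": 19.6}, {"tx": 0.0034, "ty": 0.0129, "tz": 0.001, "turn": 24.6}, {"tx": 0.0034, "ty": 0.0156, "tz": 0.001, "turn": 29.6}, {"tx": 0.0032, "ty": 0.0182, "tz": 0.001, "turn": 34.6}, {"tx": 0.0027, "ty": 0.0208, "tz": 0.001, "turn": 39.6}, {"tx": 0.0021, "ty": 0.0234, "tz": 0.001, "turn": 44.6}, {"tx": 0.0012, "ty": 0.0259, "tz": 0.001, "turn": 49.6}]
```

View pics/side7c.png

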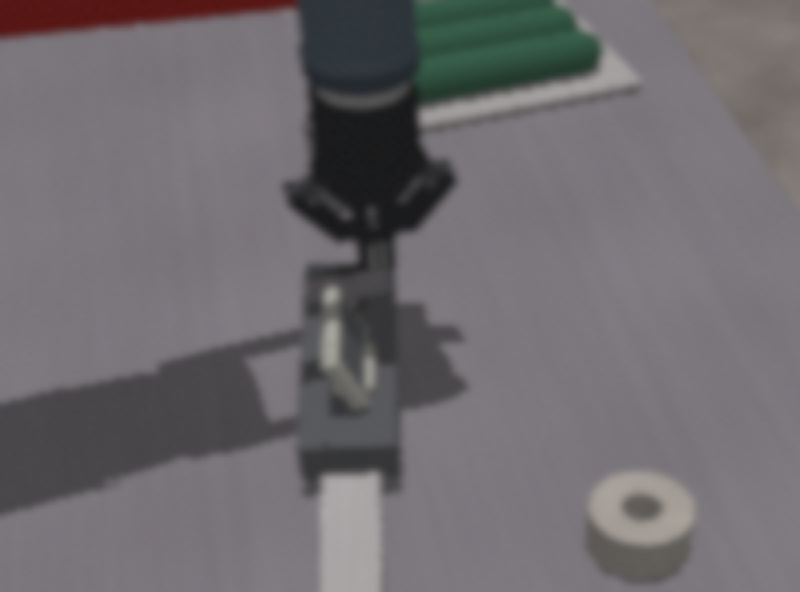

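The force is about 2 N, as predicted, and the wing is turning. I'll continue the stroke.

Call:
move_arm:
  increments:
    - {"tx": 0.001, "ty": 0.0025, "tz": 0, "turn": 4.5}
    - {"tx": 0.002, "ty": 0.005, "tz": 0, "turn": 9.5}
    - {"tx": 0.0025, "ty": 0.0075, "tz": 0, "turn": 14.5}
    - {"tx": 0.003, "ty": 0.0105, "tz": 0, "turn": 19.5}
    - {"tx": 0.0035, "ty": 0.013, "tz": 0, "turn": 24.5}
    - {"tx": 0.0035, "ty": 0.0155, "tz": 0, "turn": 29.5}
    - {"tx": 0.003, "ty": 0.018, "tz": 0, "turn": 34.5}
    - {"tx": 0.0025, "ty": 0.021, "tz": 0, "turn": 39.5}
    - {"tx": 0.002, "ty": 0.0235, "tz": 0, "turn": 44.5}
    - {"tx": 0.001, "ty": 0.026, "tz": 0, "turn": 49.5}
    - {"tx": 0.001, "ty": 0.026, "tz": 0, "turn": 49.5}

```text
time_s: 11.75
eef_pos: [0.5679, 0.1665, 0.0676]
eef_rot: [-0.001, 0.917, -0.399, 0.001]
wrist_force: [-0.0, 2.5, -0.0]
opening: 0.002
```

```bash
python3 - <<'E'
from plan import *
rows([(27,17,-39,67),(27,22,-39,67),(27,22,-39,85),(27,22,-39,110),(27,22,-39,130)])
print(get_obs()['q'])
E
```

```text
now rel hub [29.70110341 -6.17814456] phi -128.40540257121108 z 0.06763062568806694 q6 0.9050627657925404 F [-0.03554085  2.52649877 -0.0150512 ]
[{"tx": 0.0001, "ty": -0.0031, "tz": 0.001, "turn": 0.6}, {"tx": 0.0001, "ty": -0.0081, "tz": 0.001, "turn": 0.6}, {"tx": 0.0001, "ty": -0.0081, "tz": -0.017, "turn": 0.6}, {"tx": 0.0001, "ty": -0.0081, "tz": -0.042, "turn": 0.6}, {"tx": 0.0001, "ty": -0.0081, "tz": -0.062, "turn": 0.6}]
[8.46847831e-02 4.09740444e-01 1.67847004e+00 3.94809975e-04
 1.05160587e+00 9.05062766e-01]
```

Call:
move_arm:
  increments:
    - {"tx": 0, "ty": -0.004, "tz": 0, "turn": 0}
    - {"tx": 0, "ty": -0.008, "tz": 0, "turn": 0}
    - {"tx": 0, "ty": -0.008, "tz": -0.03, "turn": 0}
    - {"tx": 0, "ty": -0.008, "tz": -0.062, "turn": 0}
    - {"tx": 0, "ty": -0.008, "tz": -0.072, "turn": 0}
    - {"tx": 0, "ty": -0.008, "tz": -0.072, "turn": 0}

```text
time_s: 12.25
eef_pos: [0.5759, 0.1725, 0.1427]
eef_rot: [-0.002, 0.918, -0.397, 0.003]
wrist_force: [1.9, 0.5, 0.5]
opening: -0.002
```

```bash
python3 - <<'E'
from plan import *
rows([(27,142,140,140)])
E
```

```text
now rel hub [36.70660903  0.9449436 ] phi -128.19071559446365 z 0.1427139619743521 q6 0.9108749963869255 F [1.85104932 0.48963019 0.54676697]
[{"tx": -0.0597, "ty": 0.1645, "tz": 0.003, "turn": -178.2}]
```

Call:
move_arm:
  increments:
    - {"tx": -0.02, "ty": 0.041, "tz": 0, "turn": -7}
    - {"tx": -0.04, "ty": 0.08, "tz": 0, "turn": -14}
    - {"tx": -0.06, "ty": 0.12, "tz": 0, "turn": -21}
    - {"tx": -0.06, "ty": 0.15, "tz": 0, "turn": -28}
    - {"tx": -0.06, "ty": 0.164, "tz": 0, "turn": -35}
    - {"tx": -0.06, "ty": 0.164, "tz": 0, "turn": -42}
    - {"tx": -0.06, "ty": 0.164, "tz": 0, "turn": -49}
    - {"tx": -0.06, "ty": 0.164, "tz": 0, "turn": -56}
    - {"tx": -0.06, "ty": 0.164, "tz": 0, "turn": -63}
    - {"tx": -0.06, "ty": 0.164, "tz": 0, "turn": -70}
    - {"tx": -0.06, "ty": 0.164, "tz": 0, "turn": -77}
    - {"tx": -0.06, "ty": 0.164, "tz": 0, "turn": -84}
    - {"tx": -0.06, "ty": 0.164, "tz": 0, "turn": -91}
    - {"tx": -0.06, "ty": 0.164, "tz": 0, "turn": -91}
    - {"tx": -0.06, "ty": 0.164, "tz": 0, "turn": -91}

```text
time_s: 13.5
eef_pos: [0.4116, 0.1039, 0.1378]
eef_rot: [-0.0, 0.927, 0.374, -0.001]
wrist_force: [0.9, -1.5, -0.3]
opening: -0.004
```

```bash
sed -i 's/hub0=np.array.*/hub0=np.array([.5395,.1771])/' scr.py; python3 scr.py top8; python3 - <<'E'
from plan import *
rows([(27,22,140,140)])
E
```

```text
saddle+stop rect ((531.9676513671875, 128.09442138671875), (220.44566345214844, 69.92999267578125), 81.5147705078125)
hub est (rail frame mm, rel) [-1.51725294 -0.15753851] wing mean [-0.20312461 -0.50117189] 38
theta 136.51752476904338 v= 0.7589123596970748 +k*3.1416
[0.41173713 0.10389798 0.13796937] [-0.08861211  0.05023948 -0.84082193] tool rel hub (x,y): -0.11536080985710176 -0.09150093897886563 yaw 43.88862546148289 q6 -0.7998097528098002
now rel hub [-115.36080986  -91.50093898] phi -37.5013745385171 z 0.13796936741906238 q6 -0.7998097528098002 F [-0.08861211  0.05023948 -0.84082193]
[{"tx": 0.1220, "ty": 0.0079, "tz": -0.002, "turn": -87.5}]
```

View pics/top8c.png

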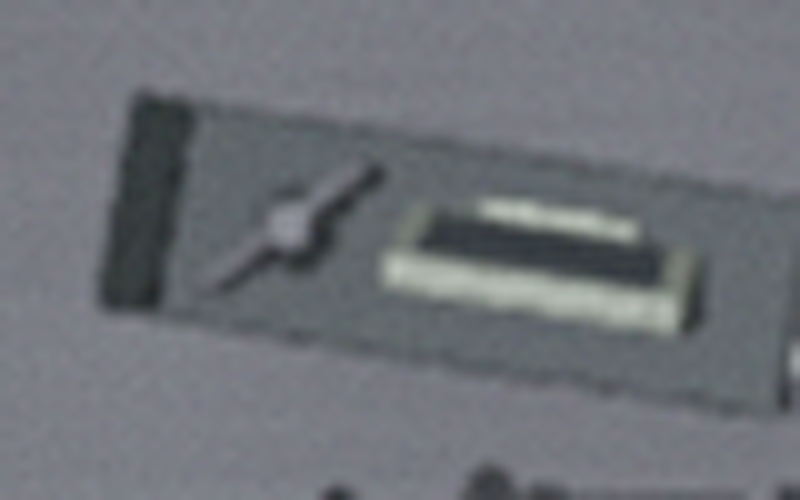

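Stroke 1 worked. The wings run from (215,290) to (380,170) in the crop, θ=136.5°, so v≈3.90, and the saddle is still at the stop. Now going to the stroke 2 start.

Call:
move_arm:
  increments:
    - {"tx": 0.03, "ty": 0, "tz": 0, "turn": -7}
    - {"tx": 0.05, "ty": 0, "tz": 0, "turn": -14}
    - {"tx": 0.07, "ty": 0, "tz": 0, "turn": -21}
    - {"tx": 0.09, "ty": 0.004, "tz": 0, "turn": -28}
    - {"tx": 0.11, "ty": 0.008, "tz": 0, "turn": -35}
    - {"tx": 0.122, "ty": 0.008, "tz": 0, "turn": -42}
    - {"tx": 0.122, "ty": 0.008, "tz": 0, "turn": -49}
    - {"tx": 0.122, "ty": 0.008, "tz": 0, "turn": -56}
    - {"tx": 0.122, "ty": 0.008, "tz": 0, "turn": -63}
    - {"tx": 0.122, "ty": 0.008, "tz": 0, "turn": -70}
    - {"tx": 0.122, "ty": 0.008, "tz": 0, "turn": -77}
    - {"tx": 0.122, "ty": 0.008, "tz": 0, "turn": -84}
    - {"tx": 0.122, "ty": 0.008, "tz": 0, "turn": -87}
    - {"tx": 0.122, "ty": 0.008, "tz": 0, "turn": -87}

```text
time_s: 14.72
eef_pos: [0.5053, 0.1829, 0.1383]
eef_rot: [-0.0, 0.414, 0.91, -0.0]
wrist_force: [0.4, 0.6, -0.2]
opening: 0.0
```

```bash
python3 - <<'E'
from plan import *
rows([(27,22,138,67)])
E
```

```text
now rel hub [-34.73310038   0.65721802] phi 49.64669015127038 z 0.13828212491512012 q6 -2.160552937735915 F [ 0.39348355  0.5688879  -0.17554002]
[{"tx": 0.0007, "ty": 0.0008, "tz": 0.071, "turn": 1.6}]
```

Call:
move_arm:
  increments:
    - {"tx": 0.0005, "ty": 0, "tz": 0.03, "turn": 1.5}
    - {"tx": 0.0005, "ty": 0, "tz": 0.05, "turn": 1.5}
    - {"tx": 0.0005, "ty": 0, "tz": 0.062, "turn": 1.5}
    - {"tx": 0.0005, "ty": 0, "tz": 0.07, "turn": 1.5}
    - {"tx": 0.0005, "ty": 0, "tz": 0.071, "turn": 1.5}
    - {"tx": 0.0005, "ty": 0, "tz": 0.071, "turn": 1.5}

```text
time_s: 15.22
eef_pos: [0.5053, 0.1834, 0.0678]
eef_rot: [-0.0, 0.426, 0.905, -0.0]
wrist_force: [0.6, 0.9, 0.9]
opening: -0.003
```

```bash
python3 - <<'E'
from plan import *
rows([(27,18,137,67),(27,15,136,67)]+[(27,14,t,67) for t in np.arange(132,47,-5)])
E
```

```text
now rel hub [-34.77095084   1.07207559] phi 48.12476044640363 z 0.06776499596213845 q6 -2.13329090703638 F [0.64711196 0.88188061 0.85208865]
[{"tx": 0.0007, "ty": 0.0049, "tz": 0.001, "turn": 1.1}, {"tx": 0.0009, "ty": 0.0084, "tz": 0.001, "turn": 2.1}, {"tx": 0.0017, "ty": 0.0114, "tz": 0.001, "turn": 6.1}, {"tx": 0.0026, "ty": 0.0139, "tz": 0.001, "turn": 11.1}, {"tx": 0.0032, "ty": 0.0165, "tz": 0.001, "turn": 16.1}, {"tx": 0.0036, "ty": 0.0191, "tz": 0.001, "turn": 21.1}, {"tx": 0.0038, "ty": 0.0217, "tz": 0.001, "turn": 26.1}, {"tx": 0.0037, "ty": 0.0244, "tz": 0.001, "turn": 31.1}, {"tx": 0.0035, "ty": 0.0270, "tz": 0.001, "turn": 36.1}, {"tx": 0.0029, "ty": 0.0296, "tz": 0.001, "turn": 41.1}, {"tx": 0.0022, "ty": 0.0322, "tz": 0.001, "turn": 46.1}, {"tx": 0.0012, "ty": 0.0346, "tz": 0.001, "turn": 51.1}, {"tx": 0.0001, "ty": 0.0370, "tz": 0.001, "turn": 56.1}, {"tx": -0.0013, "ty": 0.0393, "tz": 0.001, "turn": 61.1}, {"tx": -0.0029, "ty": 0.0414, "tz": 0.001, "turn": 66.1}, {"tx": -0.0046, "ty": 0.0434, "tz": 0.001, "turn": 71.1}, {"tx": -0.0065, "ty": 0.0453, "tz": 0.001, "turn": 76.1}, {"tx": -0.0086, "ty": 0.0469, "tz": 0.001, "turn": 81.1}, {"tx": -0.0108, "ty": 0.0484, "tz": 0.001, "turn": 86.1}]
```

Call:
move_arm:
  increments:
    - {"tx": 0.0005, "ty": 0.005, "tz": 0, "turn": 1}
    - {"tx": 0.001, "ty": 0.0085, "tz": 0, "turn": 2}
    - {"tx": 0.0015, "ty": 0.0115, "tz": 0, "turn": 6}
    - {"tx": 0.0025, "ty": 0.014, "tz": 0, "turn": 11}
    - {"tx": 0.003, "ty": 0.0165, "tz": 0, "turn": 16}
    - {"tx": 0.0035, "ty": 0.019, "tz": 0, "turn": 21}
    - {"tx": 0.004, "ty": 0.0215, "tz": 0, "turn": 26}
    - {"tx": 0.0035, "ty": 0.0245, "tz": 0, "turn": 31}
    - {"tx": 0.0035, "ty": 0.027, "tz": 0, "turn": 36}
    - {"tx": 0.003, "ty": 0.0295, "tz": 0, "turn": 41}
    - {"tx": 0.002, "ty": 0.032, "tz": 0, "turn": 46}
    - {"tx": 0.001, "ty": 0.0345, "tz": 0, "turn": 51}
    - {"tx": 0, "ty": 0.037, "tz": 0, "turn": 56}
    - {"tx": -0.0015, "ty": 0.0395, "tz": 0, "turn": 61}
    - {"tx": -0.003, "ty": 0.0415, "tz": 0, "turn": 66}
    - {"tx": -0.0045, "ty": 0.0435, "tz": 0, "turn": 71}
    - {"tx": -0.0065, "ty": 0.0455, "tz": 0, "turn": 76}
    - {"tx": -0.0085, "ty": 0.047, "tz": 0, "turn": 81}
    - {"tx": -0.011, "ty": 0.0485, "tz": 0, "turn": 86}

```text
time_s: 16.8
eef_pos: [0.55, 0.2066, 0.0687]
eef_rot: [-0.0, 0.93, 0.369, 0.0]
wrist_force: [-2.8, 0.8, 1.2]
opening: 0.002
```

```bash
python3 - <<'E'
from plan import *
rows([(27,14,t,67) for t in np.arange(47,-40,-5)])
E
```

```text
now rel hub [ 5.99068587 30.71306042] phi -38.12592558404202 z 0.06874743243513537 q6 -0.5984146253965762 F [-2.83564455  0.82371817  1.22892606]
[{"tx": 0.0002, "ty": 0.0026, "tz": 0.002, "turn": 4.9}, {"tx": 0.0011, "ty": 0.0051, "tz": 0.002, "turn": 9.9}, {"tx": 0.0018, "ty": 0.0076, "tz": 0.002, "turn": 14.9}, {"tx": 0.0023, "ty": 0.0103, "tz": 0.002, "turn": 19.9}, {"tx": 0.0025, "ty": 0.0129, "tz": 0.002, "turn": 24.9}, {"tx": 0.0025, "ty": 0.0156, "tz": 0.002, "turn": 29.9}, {"tx": 0.0023, "ty": 0.0182, "tz": 0.002, "turn": 34.9}, {"tx": 0.0018, "ty": 0.0208, "tz": 0.002, "turn": 39.9}, {"tx": 0.0012, "ty": 0.0234, "tz": 0.002, "turn": 44.9}, {"tx": 0.0002, "ty": 0.0259, "tz": 0.002, "turn": 49.9}, {"tx": -0.0009, "ty": 0.0283, "tz": 0.002, "turn": 54.9}, {"tx": -0.0022, "ty": 0.0306, "tz": 0.002, "turn": 59.9}, {"tx": -0.0037, "ty": 0.0328, "tz": 0.002, "turn": 64.9}, {"tx": -0.0054, "ty": 0.0348, "tz": 0.002, "turn": 69.9}, {"tx": -0.0073, "ty": 0.0367, "tz": 0.002, "turn": 74.9}, {"tx": -0.0093, "ty": 0.0384, "tz": 0.002, "turn": 79.9}, {"tx": -0.0115, "ty": 0.0399, "tz": 0.002, "turn": 84.9}, {"tx": -0.0138, "ty": 0.0412, "tz": 0.002, "turn": 89.9}]
```

Call:
move_arm:
  increments:
    - {"tx": 0, "ty": 0.0025, "tz": 0.001, "turn": 5}
    - {"tx": 0.001, "ty": 0.005, "tz": 0.001, "turn": 10}
    - {"tx": 0.002, "ty": 0.0075, "tz": 0.001, "turn": 15}
    - {"tx": 0.0025, "ty": 0.0105, "tz": 0.001, "turn": 20}
    - {"tx": 0.0025, "ty": 0.013, "tz": 0.001, "turn": 25}
    - {"tx": 0.0025, "ty": 0.0155, "tz": 0.001, "turn": 30}
    - {"tx": 0.0025, "ty": 0.018, "tz": 0.001, "turn": 35}
    - {"tx": 0.002, "ty": 0.021, "tz": 0.001, "turn": 40}
    - {"tx": 0.001, "ty": 0.0235, "tz": 0.001, "turn": 45}
    - {"tx": 0, "ty": 0.026, "tz": 0.001, "turn": 50}
    - {"tx": -0.001, "ty": 0.0285, "tz": 0.001, "turn": 55}
    - {"tx": -0.002, "ty": 0.0305, "tz": 0.001, "turn": 60}
    - {"tx": -0.0035, "ty": 0.033, "tz": 0.001, "turn": 65}
    - {"tx": -0.0055, "ty": 0.035, "tz": 0.001, "turn": 70}
    - {"tx": -0.0075, "ty": 0.0365, "tz": 0.001, "turn": 75}
    - {"tx": -0.0095, "ty": 0.0385, "tz": 0.001, "turn": 80}
    - {"tx": -0.0115, "ty": 0.04, "tz": 0.001, "turn": 85}
    - {"tx": -0.0115, "ty": 0.04, "tz": 0.001, "turn": 85}

```text
time_s: 18.3
eef_pos: [0.5699, 0.1694, 0.068]
eef_rot: [-0.001, 0.935, -0.356, 0.001]
wrist_force: [1.4, 1.9, 0.7]
opening: -0.002
```

```bash
python3 - <<'E'
from plan import *
rows([(27,22,-33,67)])
E
```

```text
now rel hub [31.24984868 -3.07624763] phi -123.06487751184504 z 0.06798111747339292 q6 0.8161099334591357 F [1.42066458 1.8892842  0.66164098]
[{"tx": -0.0009, "ty": -0.0076, "tz": 0.001, "turn": -0.1}]
```

Next I'll back off, lift and return to the far hover position.

Call:
move_arm:
  increments:
    - {"tx": 0, "ty": -0.004, "tz": 0, "turn": 0}
    - {"tx": 0, "ty": -0.008, "tz": 0, "turn": 0}
    - {"tx": 0, "ty": -0.008, "tz": -0.03, "turn": 0}
    - {"tx": 0, "ty": -0.008, "tz": -0.062, "turn": 0}
    - {"tx": 0, "ty": -0.008, "tz": -0.072, "turn": 0}
    - {"tx": 0, "ty": -0.008, "tz": -0.072, "turn": 0}

```text
time_s: 18.8
eef_pos: [0.5771, 0.1755, 0.1428]
eef_rot: [-0.002, 0.936, -0.353, 0.003]
wrist_force: [0.4, -0.7, 0.4]
opening: 0.003
```

```bash
python3 - <<'E'
from plan import *
rows([(27,142,140,140)])
E
```

```text
now rel hub [37.37070811  4.04324886] phi -122.72894104397172 z 0.14284547856800106 q6 0.8202895630130906 F [ 0.4320001  -0.73946208  0.41083642]
[{"tx": -0.0740, "ty": 0.1610, "tz": 0.003, "turn": -172.7}]
```

Call:
move_arm:
  increments:
    - {"tx": -0.02, "ty": 0.04, "tz": 0, "turn": -7}
    - {"tx": -0.04, "ty": 0.075, "tz": 0, "turn": -14}
    - {"tx": -0.06, "ty": 0.11, "tz": 0, "turn": -21}
    - {"tx": -0.07, "ty": 0.14, "tz": 0, "turn": -28}
    - {"tx": -0.074, "ty": 0.16, "tz": 0, "turn": -35}
    - {"tx": -0.074, "ty": 0.161, "tz": 0, "turn": -42}
    - {"tx": -0.074, "ty": 0.161, "tz": 0, "turn": -49}
    - {"tx": -0.074, "ty": 0.161, "tz": 0, "turn": -56}
    - {"tx": -0.074, "ty": 0.161, "tz": 0, "turn": -63}
    - {"tx": -0.074, "ty": 0.161, "tz": 0, "turn": -70}
    - {"tx": -0.074, "ty": 0.161, "tz": 0, "turn": -77}
    - {"tx": -0.074, "ty": 0.161, "tz": 0, "turn": -84}
    - {"tx": -0.074, "ty": 0.161, "tz": 0, "turn": -91}
    - {"tx": -0.074, "ty": 0.161, "tz": 0, "turn": -91}
    - {"tx": -0.074, "ty": 0.161, "tz": 0, "turn": -91}

```text
time_s: 20.05
eef_pos: [0.4115, 0.1032, 0.1378]
eef_rot: [-0.0, 0.909, 0.418, -0.001]
wrist_force: [0.2, 0.3, -1.0]
opening: 0.001
```

```bash
python3 scr.py top9; python3 - <<'E'
from plan import *
rows([(27,22,143,140)])
E
```

```text
saddle+stop rect ((531.9248046875, 127.88365936279297), (220.12939453125, 69.96370697021484), 81.46065521240234)
hub est (rail frame mm, rel) [-1.046571   -1.32086502] wing mean [ 2.15297262 -2.16318776] 35
theta 143.58666714341624 v= 0.6355325499720188 +k*3.1416
[0.41160182 0.10316813 0.13804238] [0.52696074 0.50729361 0.55580294] tool rel hub (x,y): -0.11538533323671436 -0.0922428018161106 yaw 49.373976933004975 q6 -0.8973785537052388
now rel hub [-115.38533324  -92.24280182] phi -32.01602306699502 z 0.13804237747184392 q6 -0.8973785537052388 F [0.52696074 0.50729361 0.55580294]
[{"tx": 0.1198, "ty": 0.0201, "tz": -0.002, "turn": -85.0}]
```

View pics/top9c.png

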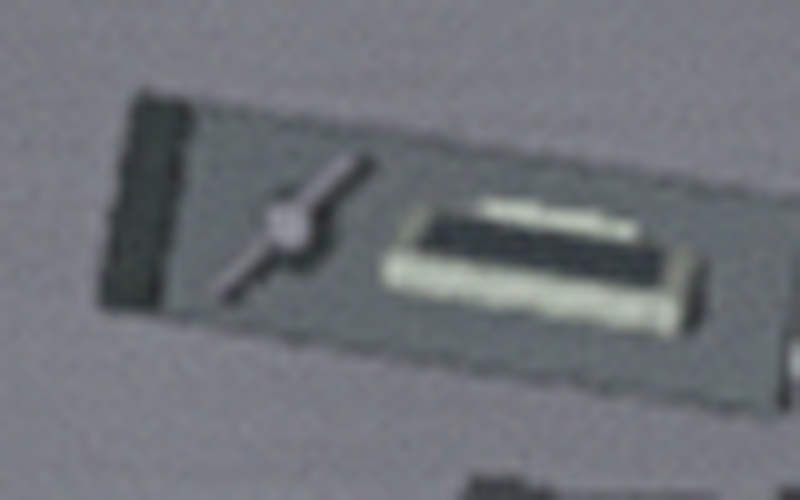

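Wings at θ=143.6°, so v≈6.92. About 53° remains. Now the stroke 3 approach.

Call:
move_arm:
  increments:
    - {"tx": 0.03, "ty": 0, "tz": 0, "turn": -7}
    - {"tx": 0.05, "ty": 0, "tz": 0, "turn": -14}
    - {"tx": 0.07, "ty": 0.005, "tz": 0, "turn": -21}
    - {"tx": 0.09, "ty": 0.01, "tz": 0, "turn": -28}
    - {"tx": 0.11, "ty": 0.015, "tz": 0, "turn": -35}
    - {"tx": 0.12, "ty": 0.019, "tz": 0, "turn": -42}
    - {"tx": 0.12, "ty": 0.019, "tz": 0, "turn": -49}
    - {"tx": 0.12, "ty": 0.019, "tz": 0, "turn": -56}
    - {"tx": 0.12, "ty": 0.019, "tz": 0, "turn": -63}
    - {"tx": 0.12, "ty": 0.019, "tz": 0, "turn": -70}
    - {"tx": 0.12, "ty": 0.019, "tz": 0, "turn": -77}
    - {"tx": 0.12, "ty": 0.019, "tz": 0, "turn": -84}
    - {"tx": 0.12, "ty": 0.019, "tz": 0, "turn": -86}
    - {"tx": 0.12, "ty": 0.019, "tz": 0, "turn": -86}

```text
time_s: 21.27
eef_pos: [0.5041, 0.1821, 0.1383]
eef_rot: [-0.0, 0.379, 0.926, -0.0]
wrist_force: [0.6, -0.1, 0.4]
opening: -0.001
```

```bash
python3 - <<'E'
from plan import *
rows([(27,22,145,67)])
E
```

```text
now rel hub [-35.71798557  -0.30891169] phi 54.10192885713582 z 0.1382900203051773 q6 -2.2395971977628735 F [ 0.56693283 -0.10374483  0.39933747]
[{"tx": -0.0021, "ty": -0.0012, "tz": 0.071, "turn": -0.9}]
```

Call:
move_arm:
  increments:
    - {"tx": -0.002, "ty": -0.001, "tz": 0.03, "turn": -1}
    - {"tx": -0.002, "ty": -0.001, "tz": 0.05, "turn": -1}
    - {"tx": -0.002, "ty": -0.001, "tz": 0.062, "turn": -1}
    - {"tx": -0.002, "ty": -0.001, "tz": 0.07, "turn": -1}
    - {"tx": -0.002, "ty": -0.001, "tz": 0.071, "turn": -1}
    - {"tx": -0.002, "ty": -0.001, "tz": 0.071, "turn": -1}

```text
time_s: 21.77
eef_pos: [0.5052, 0.1801, 0.0678]
eef_rot: [-0.0, 0.37, 0.929, -0.0]
wrist_force: [-0.2, -0.4, -0.3]
opening: -0.0
```

```bash
python3 - <<'E'
from plan import *
rows([(27,18,144,67),(27,15,143,67)]+[(27,14,t,67) for t in (138,133,128,123,118,113,108,105,102,100)])
E
```

```text
now rel hub [-34.40234869  -2.19939818] phi 55.12825902236398 z 0.06776279011141609 q6 -2.261711267813509 F [-0.18985606 -0.37962232 -0.25677412]
[{"tx": 0.0004, "ty": 0.0040, "tz": 0.001, "turn": 1.1}, {"tx": 0.0006, "ty": 0.0075, "tz": 0.001, "turn": 2.1}, {"tx": 0.0016, "ty": 0.0109, "tz": 0.001, "turn": 7.1}, {"tx": 0.0024, "ty": 0.0135, "tz": 0.001, "turn": 12.1}, {"tx": 0.0030, "ty": 0.0160, "tz": 0.001, "turn": 17.1}, {"tx": 0.0033, "ty": 0.0187, "tz": 0.001, "turn": 22.1}, {"tx": 0.0034, "ty": 0.0213, "tz": 0.001, "turn": 27.1}, {"tx": 0.0033, "ty": 0.0240, "tz": 0.001, "turn": 32.1}, {"tx": 0.0030, "ty": 0.0266, "tz": 0.001, "turn": 37.1}, {"tx": 0.0027, "ty": 0.0282, "tz": 0.001, "turn": 40.1}, {"tx": 0.0023, "ty": 0.0297, "tz": 0.001, "turn": 43.1}, {"tx": 0.0020, "ty": 0.0307, "tz": 0.001, "turn": 45.1}]
```

Call:
move_arm:
  increments:
    - {"tx": 0.0005, "ty": 0.004, "tz": 0, "turn": 1}
    - {"tx": 0.0005, "ty": 0.0075, "tz": 0, "turn": 2}
    - {"tx": 0.0015, "ty": 0.011, "tz": 0, "turn": 7}
    - {"tx": 0.0025, "ty": 0.0135, "tz": 0, "turn": 12}
    - {"tx": 0.003, "ty": 0.016, "tz": 0, "turn": 17}
    - {"tx": 0.0035, "ty": 0.0185, "tz": 0, "turn": 22}
    - {"tx": 0.0035, "ty": 0.0215, "tz": 0, "turn": 27}
    - {"tx": 0.0035, "ty": 0.024, "tz": 0, "turn": 32}
    - {"tx": 0.003, "ty": 0.0265, "tz": 0, "turn": 37}
    - {"tx": 0.0025, "ty": 0.028, "tz": 0, "turn": 40}
    - {"tx": 0.0025, "ty": 0.0295, "tz": 0, "turn": 43}
    - {"tx": 0.002, "ty": 0.0305, "tz": 0, "turn": 45}

```text
time_s: 22.77
eef_pos: [0.5252, 0.2042, 0.0688]
eef_rot: [0.0, 0.699, 0.715, 0.0]
wrist_force: [-1.8, 0.3, -0.6]
opening: 0.0
```

```bash
python3 - <<'E'
from plan import *
rows([(27,14,t,67) for t in (99,98,97,96,95,94,93,92,91,90,89)])
E
```

```text
now rel hub [-18.19731231  24.60529062] phi 9.972073889325856 z 0.06878193516356437 q6 -1.4346323138924146 F [-1.7980909   0.33847758 -0.5817201 ]
[{"tx": -0.0002, "ty": 0.0001, "tz": 0.002, "turn": 1.0}, {"tx": 0.0001, "ty": 0.0006, "tz": 0.002, "turn": 2.0}, {"tx": 0.0003, "ty": 0.0011, "tz": 0.002, "turn": 3.0}, {"tx": 0.0005, "ty": 0.0016, "tz": 0.002, "turn": 4.0}, {"tx": 0.0007, "ty": 0.0021, "tz": 0.002, "turn": 5.0}, {"tx": 0.0009, "ty": 0.0025, "tz": 0.002, "turn": 6.0}, {"tx": 0.0011, "ty": 0.0030, "tz": 0.002, "turn": 7.0}, {"tx": 0.0013, "ty": 0.0035, "tz": 0.002, "turn": 8.0}, {"tx": 0.0015, "ty": 0.0040, "tz": 0.002, "turn": 9.0}, {"tx": 0.0016, "ty": 0.0045, "tz": 0.002, "turn": 10.0}, {"tx": 0.0018, "ty": 0.0051, "tz": 0.002, "turn": 11.0}]
```

Call:
move_arm:
  increments:
    - {"tx": 0, "ty": 0.0005, "tz": 0.001, "turn": 1}
    - {"tx": 0.0005, "ty": 0.001, "tz": 0.001, "turn": 2}
    - {"tx": 0.0005, "ty": 0.0015, "tz": 0.001, "turn": 3}
    - {"tx": 0.0005, "ty": 0.0015, "tz": 0.001, "turn": 3}

```text
time_s: 23.1
eef_pos: [0.5263, 0.2043, 0.0671]
eef_rot: [0.0, 0.716, 0.698, 0.0]
wrist_force: [-1.6, -0.1, 0.8]
opening: 0.001
```

Call:
move_arm:
  increments:
    - {"tx": 0.0002, "ty": 0.0005, "tz": 0, "turn": 1}
    - {"tx": 0.0003, "ty": 0.001, "tz": 0, "turn": 2}
    - {"tx": 0.0003, "ty": 0.001, "tz": 0, "turn": 2}

```text
time_s: 23.35
eef_pos: [0.5272, 0.2044, 0.0668]
eef_rot: [-0.0, 0.728, 0.685, 0.0]
wrist_force: [-1.4, 1.2, -0.2]
opening: -0.001
```

Call:
move_arm:
  increments:
    - {"tx": 0.0002, "ty": 0.0005, "tz": 0, "turn": 1}
    - {"tx": 0.0003, "ty": 0.001, "tz": 0, "turn": 2}
    - {"tx": 0.0003, "ty": 0.001, "tz": 0, "turn": 2}

```text
time_s: 23.6
eef_pos: [0.5282, 0.2046, 0.0668]
eef_rot: [-0.0, 0.74, 0.672, 0.0]
wrist_force: [-0.5, 0.6, 0.6]
opening: -0.001
```

Call:
move_arm:
  increments:
    - {"tx": 0.0002, "ty": 0.0005, "tz": 0, "turn": 1}
    - {"tx": 0.0003, "ty": 0.001, "tz": 0, "turn": 2}
    - {"tx": 0.0003, "ty": 0.001, "tz": 0, "turn": 2}

```text
time_s: 23.85
eef_pos: [0.5292, 0.2048, 0.0668]
eef_rot: [0.0, 0.752, 0.659, 0.0]
wrist_force: [-1.3, 0.9, -0.2]
opening: -0.001
```

Call:
move_arm:
  increments:
    - {"tx": 0.0002, "ty": 0.0005, "tz": 0, "turn": 1}
    - {"tx": 0.0002, "ty": 0.0005, "tz": 0, "turn": 1}
    - {"tx": 0.0002, "ty": 0.0005, "tz": 0, "turn": 1}

```text
time_s: 24.1
eef_pos: [0.5297, 0.2049, 0.0668]
eef_rot: [0.0, 0.757, 0.653, 0.0]
wrist_force: [-0.9, 1.6, -0.1]
opening: 0.002
```

Call:
move_arm:
  increments:
    - {"tx": 0, "ty": 0.0005, "tz": 0, "turn": 0}
    - {"tx": 0, "ty": 0.0005, "tz": 0, "turn": 0}

```text
time_s: 24.27
eef_pos: [0.5302, 0.2049, 0.0668]
eef_rot: [-0.0, 0.757, 0.653, -0.0]
wrist_force: [-0.4, 2.1, 0.5]
opening: -0.0
```

Call:
move_arm:
  increments:
    - {"tx": 0, "ty": 0.0005, "tz": 0, "turn": 0}
    - {"tx": 0, "ty": 0.0005, "tz": 0, "turn": 0}

```text
time_s: 24.43
eef_pos: [0.5304, 0.2048, 0.0667]
eef_rot: [-0.0, 0.757, 0.653, -0.0]
wrist_force: [-2.8, 3.3, 0.6]
opening: -0.003
```

Call:
move_arm:
  increments:
    - {"tx": 0, "ty": 0.0005, "tz": 0, "turn": 0}
    - {"tx": 0, "ty": 0.0005, "tz": 0, "turn": 0}

```text
time_s: 24.6
eef_pos: [0.5307, 0.2048, 0.0666]
eef_rot: [-0.0, 0.757, 0.653, -0.0]
wrist_force: [-3.4, 1.4, 1.3]
opening: -0.002
```

Call:
move_arm:
  increments:
    - {"tx": 0, "ty": 0.0005, "tz": 0, "turn": 0}
    - {"tx": 0, "ty": 0.0005, "tz": 0, "turn": 0}

```text
time_s: 24.77
eef_pos: [0.5311, 0.2048, 0.0666]
eef_rot: [-0.0, 0.757, 0.653, -0.0]
wrist_force: [-6.0, 3.3, 1.6]
opening: -0.002
```

```bash
python3 - <<'E'
from plan import *
rows([])
p,d=cam('side','side10')
cv2.imwrite('pics/side10c.png',cv2.resize(p[80:240,140:340],None,fx=4,fy=3.7,interpolation=cv2.INTER_CUBIC)[:,:,::-1])
E
```

```text
now rel hub [-12.50256482  26.1388587 ] phi 0.1868508167787013 z 0.06657669781659142 q6 -1.2645297998374432 F [-5.98164127  3.30328023  1.60323505]
[]
```

View pics/side10c.png

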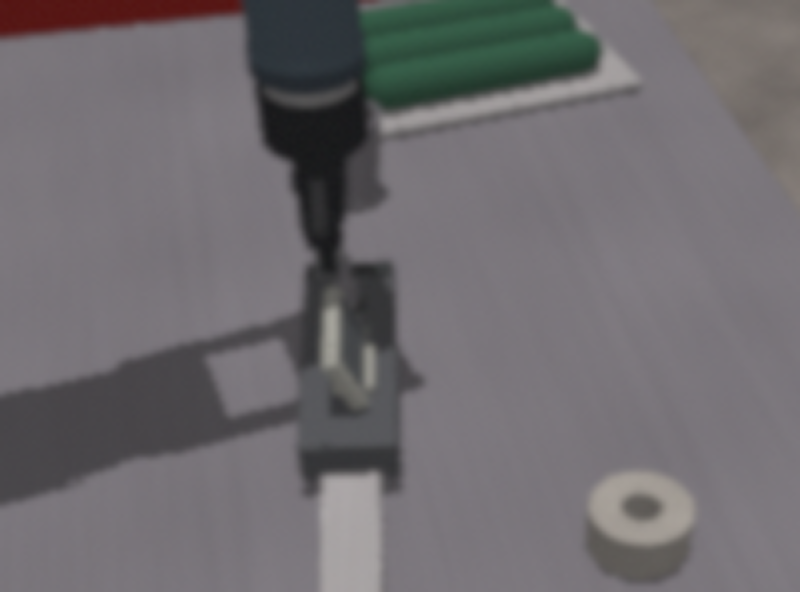

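The force has risen to about 7 N against the stop. I'll add one more small nudge, then release and look.

Call:
move_arm:
  increments:
    - {"tx": 0, "ty": 0.0005, "tz": 0, "turn": 0}
    - {"tx": 0, "ty": 0.001, "tz": 0, "turn": 0}
    - {"tx": 0, "ty": 0.001, "tz": 0, "turn": 0}
    - {"tx": 0, "ty": 0.001, "tz": 0, "turn": 0}

```text
time_s: 25.15
eef_pos: [0.5314, 0.2048, 0.0664]
eef_rot: [-0.001, 0.757, 0.653, -0.001]
wrist_force: [-6.3, 2.4, 1.8]
opening: -0.001
```

Call:
move_arm:
  increments:
    - {"tx": 0, "ty": -0.003, "tz": 0, "turn": 0}
    - {"tx": 0, "ty": -0.009, "tz": 0, "turn": 0}
    - {"tx": 0, "ty": -0.009, "tz": -0.03, "turn": 0}
    - {"tx": 0, "ty": -0.009, "tz": -0.07, "turn": 0}
    - {"tx": -0.02, "ty": -0.04, "tz": -0.07, "turn": 0}
    - {"tx": -0.04, "ty": -0.08, "tz": -0.07, "turn": 0}
    - {"tx": -0.07, "ty": -0.11, "tz": -0.07, "turn": 0}
    - {"tx": -0.09, "ty": -0.11, "tz": -0.07, "turn": 0}
    - {"tx": -0.09, "ty": -0.11, "tz": -0.07, "turn": 0}
    - {"tx": -0.09, "ty": -0.11, "tz": -0.07, "turn": 0}

```text
time_s: 25.98
eef_pos: [0.4112, 0.1308, 0.1375]
eef_rot: [0.001, 0.758, 0.652, 0.001]
wrist_force: [0.2, 0.0, 0.0]
opening: 0.003
```

```bash
python3 scr.py top11
```

```text
saddle+stop rect ((531.8944702148438, 127.9734115600586), (220.20948791503906, 69.86258697509766), 81.44662475585938)
hub est (rail frame mm, rel) [-0.58831719 -0.36154962] wing mean [-0.26448718  0.87609252] 28
theta 91.18489762168424 v= 1.5501159619974565 +k*3.1416
[0.41180013 0.13134137 0.13761225] [ 0.04192197  0.24612521 -0.19683418] tool rel hub (x,y): -0.11940679380164873 -0.06435822949249677 yaw 81.48775037823981 q6 -1.3893985922338397
```

View pics/top11c.png

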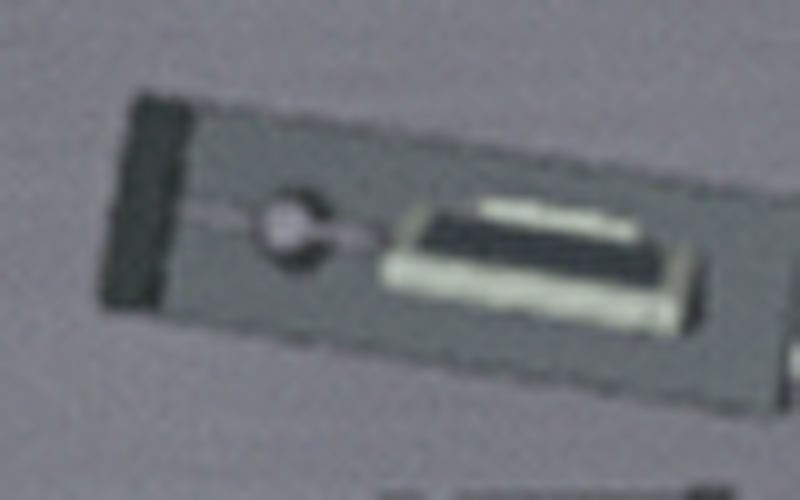

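```bash
python3 - <<'E'
from h import *
a=np.load('pics/top0.npz')['p'].astype(int);b=np.load('pics/top11.npz')['p'].astype(int)
for n,(r0,r1,c0,c1) in dict(box=(172,237,368,422),roll=(140,172,268,300),cup=(176,208,112,152)).items():
    print(n,np.abs(a-b)[r0:r1,c0:c1].mean())
print(get_obs()['wrist_force']); print(workorder.hand_in())
E
```

```text
box 4.279962013295346
roll 4.416341145833333
cup 3.775
[ 0.04192197  0.24612521 -0.19683418]
the job is handed in; nothing more can be done
None
```

I pushed the saddle against the end stop, tightened the wing screw with three fingertip strokes, lifted the arm clear and handed the job in at about 26 s of robot time. The hand-in gives no verdict, so the results below come from my own checks.

- **Saddle:** I pushed it with the shut fingertip until the tool stopped moving and the force rose to about 14 N. In the last top view the saddle and stop together measure 220.2 mm against 220 mm nominal, so no gap is visible.
- **Screw:** The camera puts the wings at about 91° from the rail's x axis, which is about 7.83 rad against the tight stop at 7.85. The screw resisted the last nudge at about 7 N; the strokes before that took about 2–3 N.
- **Bystanders:** The pastry box, label roll and steel cup look the same in the before and after pictures, with only noise-level differences.
- **Touching:** The gripper stayed shut throughout, and after I lifted clear the wrist force read about 0.

Two readings were slightly off. Finger contact suggested the finger is about 3 mm thinner than I assumed. The first stroke also turned the wings a few degrees further than commanded. I re-measured the wing angle with the camera after each stroke, so neither affected the final position. No check failed.

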